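Gauge the weld-in sleeves, pack the good ones and close the case

TASK

Try every sleeve in the row on the stepped gauge pin, one after another starting at the robot's left-hand end of the row: slide it down over the pin as far as it goes by itself. Put each sleeve that goes fully home on the gauge block into the hinged case and each one that is stopped by the step of the pin into the open tray. When all are sorted, swing the case's upper shell over and seat it edge to edge on the lower shell, and leave the other things on the bench where they are.

Things in the scene. Friction and masses are not known exactly. Their poses are not given: they have to be found in the camera images.
- sleeve1_mid (a point): centre (half-way up) of steel sleeve 1: plain tube standing upright, 36 mm outside diameter, 44 mm high, about 0.15 kg, z along the tube. Bore 23 or 17 mm: to be found out on the gauge. Row order at the start: 1 at the robot's left (+y) end, numbers rising to the right, about 54 mm apart (more where one is missing). 4 or 5 of the 6 are there; an absent one is None.
- sleeve2_mid (a point): centre (half-way up) of steel sleeve 2: plain tube standing upright, 36 mm outside diameter, 44 mm high, about 0.15 kg, z along the tube. Bore 23 or 17 mm: to be found out on the gauge. Row order at the start: 1 at the robot's left (+y) end, numbers rising to the right, about 54 mm apart (more where one is missing). 4 or 5 of the 6 are there; an absent one is None.
- sleeve3_mid (a point): centre (half-way up) of steel sleeve 3: plain tube standing upright, 36 mm outside diameter, 44 mm high, about 0.15 kg, z along the tube. Bore 23 or 17 mm: to be found out on the gauge. Row order at the start: 1 at the robot's left (+y) end, numbers rising to the right, about 54 mm apart (more where one is missing). 4 or 5 of the 6 are there; an absent one is None.
- sleeve4_mid (a point): centre (half-way up) of steel sleeve 4: plain tube standing upright, 36 mm outside diameter, 44 mm high, about 0.15 kg, z along the tube. Bore 23 or 17 mm: to be found out on the gauge. Row order at the start: 1 at the robot's left (+y) end, numbers rising to the right, about 54 mm apart (more where one is missing). 4 or 5 of the 6 are there; an absent one is None.
- sleeve5_mid (a point): centre (half-way up) of steel sleeve 5: plain tube standing upright, 36 mm outside diameter, 44 mm high, about 0.15 kg, z along the tube. Bore 23 or 17 mm: to be found out on the gauge. Row order at the start: 1 at the robot's left (+y) end, numbers rising to the right, about 54 mm apart (more where one is missing). 4 or 5 of the 6 are there; an absent one is None.
- sleeve6_mid (a point): centre (half-way up) of steel sleeve 6: plain tube standing upright, 36 mm outside diameter, 44 mm high, about 0.15 kg, z along the tube. Bore 23 or 17 mm: to be found out on the gauge. Row order at the start: 1 at the robot's left (+y) end, numbers rising to the right, about 54 mm apart (more where one is missing). 4 or 5 of the 6 are there; an absent one is None.
- gauge_seat (a point): on the gauge pin's axis at the top face of its fixed blue block (80 x 80 x 12 mm), z up. From here the steel pin is 20 mm thick up to 33 mm, a cone to 13 mm thick at 36.5 mm, then a nose 13 mm thick ending, slightly tapered, at 53 mm. A 23 mm bore goes down to the block (sleeve centre 22 mm above this point); a 17 mm bore stops on the cone (sleeve centre about 56.5 mm above it).
- case: lower shell of the grey plastic case, fixed to the bench: an open box 130 mm (x) x 210 mm (y) x 30 mm high, walls and floor 5 mm. Origin at the centre of its underside; own x points from the front edge to the hinge, which runs along the far (+x) top edge. Case and tray may stand on either side.
- case_hinge (a point): middle of the hinge line, on the case's far top edge, 65 mm from the case's centre and 30 mm above the bench; the hinge runs along this frame's y axis
- lid_tab (a point): centre of the black tab in the middle of the upper shell's free edge: 22 mm long (away from the hinge), 50 mm wide, 8 mm thick; it lies 141 mm from the hinge line along the shell and, when closed, 8 mm above the hinge's height
- lid (a joint): opening angle of the upper shell (rad): 0 closed, rim flush on the lower rim; 1.57 upright; starts at 1.75 to 2.0, leaning back from the robot; stop at 2.4. It is a like box 130 x 210 x 30 mm, 0.25 kg, hinged at its rim's outer edge: closed it lies 0 to 30 mm above the hinge. The hinge is stiff (0.25 N m), so it stays where left; pushing its free edge takes 2 to 4 N.
- tray: open dark steel tray, fixed to the bench: 140 mm (x) x 200 mm (y) x 28 mm high, walls and floor 4 mm; origin at the centre of its underside
- mat: flat black rubber mat, fixed, 120 mm (x) x 320 mm (y), 3 mm thick, on which the row of sleeves stands; origin at the centre of its underside, the row runs along its y axis
- caliper: slide caliper lying flat, 200 mm long along its y, up to 14 mm high; a bystander, origin at the beam's middle, underside
- vblock: dark steel V-block, 50 x 60 x 45 mm; a bystander, origin at the centre of its underside
- nut: steel hexagon nut, 36 mm across corners, 16 mm high; a bystander, origin at the centre of its underside
- wrench: open-ended wrench lying along its x; a bystander, origin at its underside
- dowel: solid dark steel dowel standing upright, 24 mm diameter, 70 mm high; a bystander, origin at the centre of its underside
Mind the look-alikes: they are no part of the job. Leave any yellow look-alike of the part that bears sleeve6_mid alone. What is shaped like the tray but yellow is not meant.

How it is judged:
By the outcome, as a careful person would: the job done as asked, in the order asked, and still so for the second after the job is handed in, with the robot touching nothing.
Of sleeve1, sleeve2, sleeve3, sleeve4, sleeve5, sleeve6 only 4 to 5 are there at a start; the rules pass over those that are not, and their reading is None.
At some moment in a run one of sleeve1, sleeve2, sleeve3, sleeve4, sleeve5, sleeve6 may be knocked a few centimetres aside while the robot is not near it.
Once in a run the grip may slacken for a moment while it holds something.
It also fails if it takes over 210 s, if anything falls off the work surface, if the arm or the gripper's body presses on something with over 40 N, if the wrist force passes 120 N, or if a joint passes its speed limit or range.

ROBOT

A 7-joint arm with a two-finger parallel gripper is mounted at the origin on the work surface. World frame = base frame: x ahead of the robot, y to its left, z up, the work surface at z = 0. Lengths are in m, angles in rad, forces in N, time in s.
With the tool pointing down it reaches from about 0.425 to 0.875 m from the base axis. Payload 4.7 kg.
Tool frame: the origin (TCP) lies on the centre line of the jaws, within the pads' length; the fingertips stand ctrl.tcp_to_tips ahead of it and the grasp point (between the pads) lies 2 mm behind it (ctrl.tcp_to_tips is the distance from the TCP to the fingertips, in m); z points along the fingers, y is the line along which they close (so a half turn about z gives the same grasp; the last joint's range is limited). The gripper opens to 87 mm and grips with 3 to 60 N. Pads are 19 mm wide; open, the fingers measure 117 mm over their backs; the gripper's body (75 mm by 190 mm) begins 51 mm behind the grasp point.
Start: joints at [1.229, 0.321, -0.07, 1.45, 0.023, 1.371, -0.057], TCP at [0.226, -0.609, 0.24] pointing down, gripper open.
Joint ranges: [-2.86, 2.86], [-0.3, 2.09], [-1.38, 1.24], [0.06, 2.45], [-1.56, 4.7], [0.09, 2.05], [-2.69, 2.69]. Speed limits (rad/s): [2.57, 2.57, 3.14, 3.14, 3.14, 3.14, 3.14].

INTERFACE

Orientations are given as a rotation vector (axis times angle).
In Python, from bench import ctrl, optics, close_job gives the robot as it stands.
- The arm moves only by the shell command python3 -m inch 'ROWS' [OPENING] [FORCE]. ROWS is JSON, a list of rows, each a list of 2 entries, a list of its own where there are three numbers: the shift along the tool's x, y, z in mm, then the turn, a rotation vector about the tool's x, y, z in degrees. In form: [[[x, y, z], [ax, ay, az]], ...]. A call has exactly 10 rows; each row shifts and turns the commanded pose from where the row before left it, along the tool's axes as they then stand; what a row does not reach is not made up. A row lasts 1/10 s, in which the tool goes at most 50 mm and 8.59 degrees, less where a joint would pass 70% of its speed; a pose out of reach is approached as far as the arm can. A call is refused whole if a number of a shift passes 50 or a number of a turn 8.59, either way. A call with a gripper value outside its range is refused whole. OPENING is the closure, from 0 (fully open) to 1 (shut), set as the call begins (- or left out, the last holds). The fingers move at their own pace and stop on an object; FORCE is the grip in N (left out, the last holds). Time passes only in rows, so rows that do not move let the fingers close, or fill a call up. It gives the time, the measured TCP pose, the force and the opening at its end, in the units of the state.
- ctrl.get_state(): the state, without advancing time (a new reading comes with each control period).
- optics.get_image(name): name is "side" or "top"; returns a dict with "image" (420x560x3 uint8, red, green, blue), "fx", "fy", "cx", "cy" (pixels), "dist" ([k1, k2, p1, p2, k3] as OpenCV has them; the pictures are not rectified), "R" (3x3) and "t" (3): a world point X has camera coordinates R X + t. Camera axes: x right, y down, z forward; pixel columns grow to the right and rows downward; lengths in m; the calibration is good to about 2 mm. A picture is of the moment at which its call begins. There is no depth.
- close_job(): hands the job in, once; it reports no verdict.
The state is a dict: "time": time; "joint_positions": joint angles; "qd": joint speeds; "joint_torque": joint torques, N m; "position": TCP position; "tool_rot": TCP orientation; "ft_force": force on the tool from outside, world axes, zero at the start; "torque": the same for the moment, N m; "grip_width": opening from 0.0 (shut) to 1.0 (fully open).
Only numpy, scipy, OpenCV 4.12 (cv2) and the standard library are available. Lean on these libraries where they do the work, as an engineer would, in place of code of your own. Each camera call takes 0.05 s, during which the arm holds its last target. There are 200 camera calls.

## Working session

There is one attempt and no reset: what is moved stays moved. The work goes in short steps, Python scripts to look and compute and a shell command to move; the robot and the scene stay as the last step left them, time stands still between calls to the robot, and variables do not carry over. Pictures are saved under pics/ and viewed, on a budget of 19 in all, crops included, one or two more only if the job needs it, and the job is handed in when it is done.

```bash
ls; mkdir -p pics
cat > h.py <<'E'
import numpy as np, cv2
from scipy.spatial.transform import Rotation as R
from bench import ctrl, optics, close_job
def shot(cam,name,crop=None,s=1):
    d=optics.get_image(cam); im=d["image"][:,:,::-1].copy()
    np.savez(f"pics/{name}.npz",**{k:np.array(v) for k,v in d.items()})
    if crop: x0,y0,x1,y1=crop; im=im[y0:y1,x0:x1]
    if s!=1: im=cv2.resize(im,None,fx=s,fy=s,interpolation=cv2.INTER_CUBIC)
    cv2.imwrite(f"pics/{name}.png",im); return d
def KD(d): return np.array([[d["fx"],0,d["cx"]],[0,d["fy"],d["cy"]],[0,0,1]],float),np.array(d["dist"],float)
def pix2w(d,uv,z):
    K,D=KD(d); uv=np.array(uv,float).reshape(-1,1,2)
    n=cv2.undistortPoints(uv,K,D)[:,0]; Rm=np.array(d["R"]); t=np.array(d["t"])
    c=-Rm.T@t; r=np.c_[n,np.ones(len(n))]@Rm
    z=np.broadcast_to(z,len(n)); return c+r*((z-c[2])/r[:,2])[:,None]
def w2pix(d,P):
    K,D=KD(d); return cv2.projectPoints(np.array(P,float).reshape(-1,3),cv2.Rodrigues(np.array(d["R"]))[0],np.array(d["t"]),K,D)[0][:,0]
def st():
    s=ctrl.get_state(); 
    print({k:np.round(s[k],3).tolist() for k in ("time","position","tool_rot","ft_force","grip_width","joint_positions")}); return s
def err(target,yaw=None):
    "mm shift in tool axes to reach target; "
    s=ctrl.get_state(); Rt=R.from_rotvec(s["tool_rot"]); print("tool shift mm",np.round(Rt.inv().apply(np.array(target)-s["position"])*1000,1))
E
python3 - <<'E'
from h import *
s=st(); print(ctrl.tcp_to_tips); print(R.from_rotvec(s["tool_rot"]).as_matrix().round(3))
for c in("side","top"):
    d=shot(c,c+"0",s=1.4); print(c,np.round(-np.array(d["R"]).T@np.array(d["t"]),3),d["fx"])
E
```

```text
pics
{'time': 0.0, 'position': [0.226, -0.609, 0.238], 'tool_rot': [-3.09, -0.556, 0.001], 'ft_force': [0.163, 0.023, 0.092], 'grip_width': 1.004, 'joint_positions': [1.229, 0.322, -0.07, 1.452, 0.023, 1.371, -0.057]}
0.017
[[ 0.937  0.348 -0.001]
 [ 0.348 -0.937  0.002]
 [-0.    -0.002 -1.   ]]
side [0.262 0.815 0.722] 487.22558138494384
top [ 0.37  -0.018  1.287] 454.09720772162893
```

View pics/top0.png

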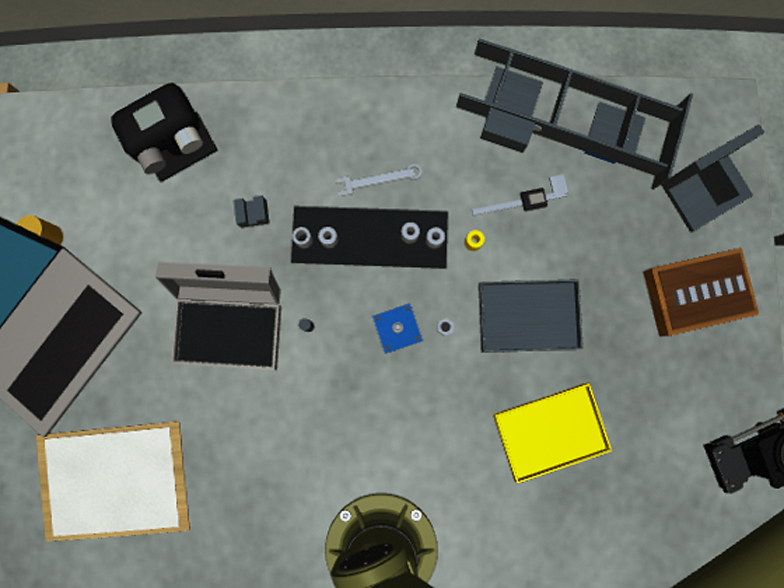

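View pics/side0.png

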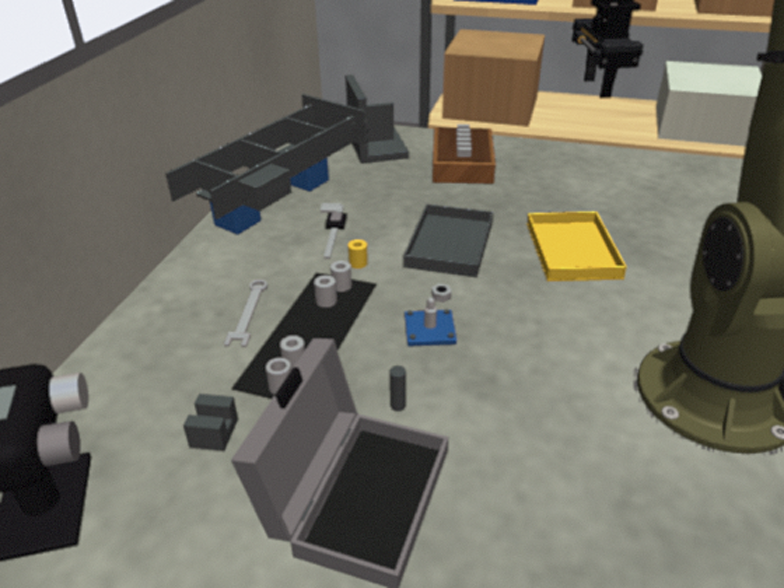

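```bash
cat >> h.py <<'E'
from scipy.optimize import minimize
def hullmask(d,P,sh,S=4):
    q=cv2.convexHull(((w2pix(d,P)+0.5)*S).astype(np.float32)).astype(np.int32)
    m=np.zeros((sh[0]*S,sh[1]*S),np.uint8); cv2.fillConvexPoly(m,q,255)
    return cv2.resize(m,(sh[1],sh[0]),interpolation=cv2.INTER_AREA)/255.
def fit(ds,masks,model,x0,step):
    def cost(p):
        c=0
        for d,m in zip(ds,masks):
            h=hullmask(d,model(p),m.shape); roi=cv2.dilate((h>0).astype(np.uint8),np.ones((7,7)))>0
            c+=1-np.minimum(h,m)[roi].sum()/np.maximum(h,m)[roi].sum()
        return c
    x0=np.array(x0,float); sim=np.vstack([x0]+[x0+np.eye(len(x0))[i]*step[i] for i in range(len(x0))])
    r=minimize(cost,x0,method="Nelder-Mead",options=dict(initial_simplex=sim,xatol=1e-4,fatol=1e-4)); return r.x,r.fun
A=np.linspace(0,2*np.pi,40,endpoint=False)
def cyl(r,z0,z1): return lambda p: np.vstack([np.c_[p[0]+r*np.cos(A),p[1]+r*np.sin(A),0*A+z] for z in(z0,z1)])
def boxm(a,b,z0,z1):
    def f(p):
        c,s=np.cos(p[2]),np.sin(p[2]); 
        return np.array([[p[0]+c*x-s*y,p[1]+s*x+c*y,z] for x in(-a/2,a/2) for y in(-b/2,b/2) for z in(z0,z1)])
    return f
def load(n): return dict(np.load(f"pics/{n}.npz"))
E
python3 - <<'E'
from h import *
t=load("top0"); s=load("side0")
def g(d):return d["image"].astype(float).mean(2)
def fill(m):
    m=m.astype(np.uint8); c,_=cv2.findContours(m,cv2.RETR_EXTERNAL,cv2.CHAIN_APPROX_NONE); cv2.drawContours(m,c,-1,1,-1); return m.astype(float)
mt=fill(g(t)>70); ms=fill(g(s)>70)
# restrict: soft bright masks
def bright(d): return np.clip((g(d)-35)/70,0,1)
for u,v in [(302,237),(328,237),(411,231),(436,237)]:
    x0=pix2w(t,[u/1.4,v/1.4],0.047)[0][:2]
    mt=bright(t).copy(); 
    # fill the bore: take disk near click as filled
    cv2.circle(mt,(round(u/1.4),round(v/1.4)),3,1,-1)
    m=cyl(.018,.003,.047)
    a,f=fit([t],[mt],m,x0,[.004,.004])
    print(x0.round(4),a.round(4),round(f,3), "rimpix side",w2pix(s,[a[0],a[1],.047]).round(1)*1.4)
def blue(d):
    i=d["image"].astype(float); return np.clip((i[:,:,2]-i[:,:,0]-25)/50,0,1)
for nm,d,pt in(("top",t,(398,327)),("side",s,(430,327))):
    b=fill(blue(d)>.5)
    x0=pix2w(d,[pt[0]/1.4,pt[1]/1.4],.012)[0][:2]
    for yaw in (.2,-.2): print(nm,"block",*[np.round(q,4) for q in fit([d],[b],boxm(.08,.08,0,.012),[*x0,yaw],[.01,.01,.15])])
c=pix2w(t,[[x/1.4,y/1.4] for x,y in[(176,301),(280,305),(277,368),(174,360)]],[.03]*4); print("case rim corners",c.round(3))
c=pix2w(t,[[x/1.4,y/1.4] for x,y in[(479,283),(578,280),(581,348),(481,352)]],[.028]*4); print("tray",c.round(3))
c=pix2w(t,[[x/1.4,y/1.4] for x,y in[(292,206),(447,211),(446,268),(291,262)]],[.003]*4); print("mat",c.round(3))
print("wrench,cal,dowel,nut,vblk,ysleeve",pix2w(t,[[x/1.4,y/1.4] for x,y in[(345,186),(473,212),(306,321),(445,327),(250,213),(475,240)]],[.005,.01,.07,.016,.045,.047]).round(3))
print("pin tip",pix2w(t,[[398/1.4,326/1.4]],[.065]).round(4),pix2w(s,[[430/1.4,300/1.4]],[.065]).round(4))
for n,d,b in(("topz",t,(190,140,380,260)),("sidez",s,(150,160,350,310))):
    im=d["image"][b[1]:b[3],b[0]:b[2],::-1]; cv2.imwrite(f"pics/{n}.png",cv2.resize(im,None,fx=4,fy=4,interpolation=cv2.INTER_CUBIC))
E
```

```text
[0.6198 0.1474] [0.6249 0.1515] 0.407 rimpix side [[276.36 365.54]]
[0.619  0.0955] [0.6246 0.0984] 0.158 rimpix side [[290.36 342.58]]
[ 0.6288 -0.0694] [ 0.6314 -0.0679] 0.162 rimpix side [[323.54 280.28]]
[ 0.616  -0.1188] [ 0.6202 -0.1177] 0.244 rimpix side [[339.08 265.3 ]]
top block [ 0.4394 -0.0388  0.3106] 0.036
top block [ 0.4394 -0.0389  0.3113] 0.0357
side block [ 0.4401 -0.0432  0.2684] 0.2658
side block [ 0.44   -0.0418  0.3005] 0.2636
case rim corners [[0.497 0.406 0.03 ]
 [0.486 0.193 0.03 ]
 [0.361 0.199 0.03 ]
 [0.378 0.407 0.03 ]]
tray [[ 0.525 -0.204  0.028]
 [ 0.529 -0.405  0.028]
 [ 0.393 -0.405  0.028]
 [ 0.388 -0.204  0.028]]
mat [[ 0.695  0.174  0.003]
 [ 0.679 -0.146  0.003]
 [ 0.56  -0.141  0.003]
 [ 0.577  0.176  0.003]]
wrench,cal,dowel,nut,vblk,ysleeve [[ 0.735  0.064  0.005]
 [ 0.675 -0.199  0.01 ]
 [ 0.451  0.136  0.07 ]
 [ 0.439 -0.135  0.016]
 [ 0.671  0.253  0.045]
 [ 0.609 -0.196  0.047]]
pin tip [[ 0.4395 -0.0405  0.065 ]] [[ 0.4383 -0.0356  0.065 ]]
```

View pics/topz.png

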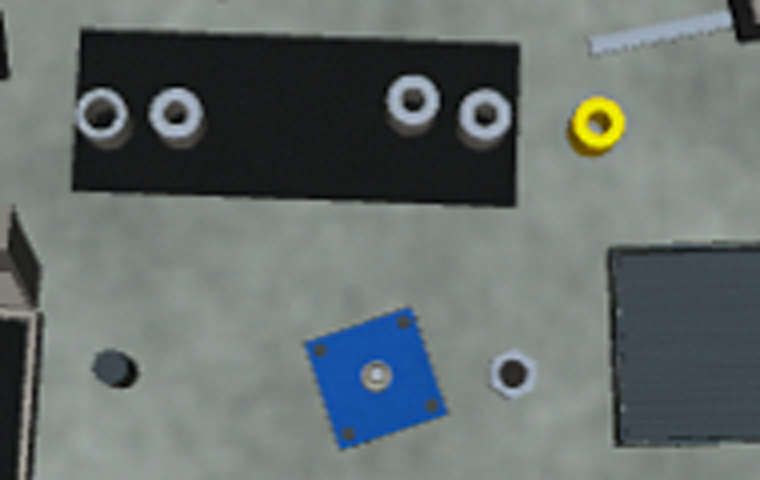

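```bash
python3 - <<'E'
from h import *
t=load("top0"); g=t["image"].astype(float).mean(2)
for u,v in [(102,114),(176,113),(412,100),(485,114)]:
    u=190+(u+.5)/4-.5; v=140+(v+.5)/4-.5
    p=g[int(v)-8:int(v)+10,int(u)-8:int(u)+10]; y,x=np.nonzero(p>150)
    if u<220: pass
    q=np.array([int(u)-8+(x.min()+x.max())/2,int(v)-8+(y.min()+y.max())/2]) if len(x) else None
    print(len(x),(u,v),q,pix2w(t,[u,v],.047).round(4), np.round(pix2w(t,q,.047),4) if q is not None else None)
E
python3 -m inch '[[[0,0,0],[0,0,-8]],[[0,0,0],[0,0,-8]],[[0,0,0],[0,0,-8]],[[0,0,0],[0,0,-8]],[[0,0,0],[0,0,-8]],[[0,0,0],[0,0,-8]],[[0,0,0],[0,0,-8]],[[0,0,0],[0,0,-8]],[[0,0,0],[0,0,-5.6]],[[0,0,0],[0,0,0]]]' 0 20
python3 -m inch '[[[30,15,0],[0,0,0]],[[37,19,0],[0,0,0]],[[37,19,0],[0,0,0]],[[37,19,0],[0,0,0]],[[37,19,0],[0,0,0]],[[37,19,0],[0,0,0]],[[37,19,0],[0,0,0]],[[37,19,0],[0,0,0]],[[37,19,0],[0,0,0]],[[37,19,0],[0,0,0]]]'
```

```text
41 (215.125, 168.125) [215.  167.5] [[0.6232 0.1491 0.047 ]] [[0.6249 0.1495 0.047 ]]
69 (233.625, 167.875) [233.5 167.5] [[0.623  0.0974 0.047 ]] [[0.6241 0.0977 0.047 ]]
67 (292.625, 164.625) [293.  164.5] [[ 0.6299 -0.0668  0.047 ]] [[ 0.6302 -0.0679  0.047 ]]
66 (310.875, 168.125) [311. 168.] [[ 0.6193 -0.1173  0.047 ]] [[ 0.6197 -0.1177  0.047 ]]
time: 1.1
position: [0.2262, -0.6091, 0.239]
tool_rot: [-2.221, -2.221, -0.001]
ft_force: [0.1, 0.3, 0.1]
grip_width: 1.003
time: 2.1
position: [0.4129, -0.2447, 0.2395]
tool_rot: [2.225, 2.218, -0.0]
ft_force: [0.6, -0.5, 0.2]
grip_width: 1.002
```

```bash
python3 -m inch '[[[37,19,0],[0,0,0]],[[37,19,0],[0,0,0]],[[37,19,0],[0,0,0]],[[37,19,0],[0,0,0]],[[37,20,0],[0,0,0]],[[37,20,0],[0,0,0]],[[37,20,0],[0,0,0]],[[37,20,0],[0,0,0]],[[37,20,0],[0,0,0]],[[37,20,0],[0,0,0]]]'
python3 -m inch '[[[23,14,0],[0,0,0]],[[0,0,20],[0,0,0]],[[0,0,20],[0,0,0]],[[0,0,20],[0,0,0]],[[0,0,20],[0,0,0]],[[0,0,20],[0,0,0]],[[0,0,20],[0,0,0]],[[0,0,0],[0,0,0]],[[0,0,0],[0,0,0]],[[0,0,0],[0,0,0]]]'
python3 -c "
from h import *
shot('side','s1',(150,160,350,310),4)"
```

```text
time: 3.1
position: [0.6092, 0.1247, 0.2391]
tool_rot: [-2.226, -2.217, 0.001]
ft_force: [0.5, -0.2, -0.2]
grip_width: 1.0
time: 4.1
position: [0.6233, 0.1469, 0.1208]
tool_rot: [2.222, 2.219, 0.002]
ft_force: [0.0, 0.8, 0.0]
grip_width: 1.001
```

View pics/s1.png

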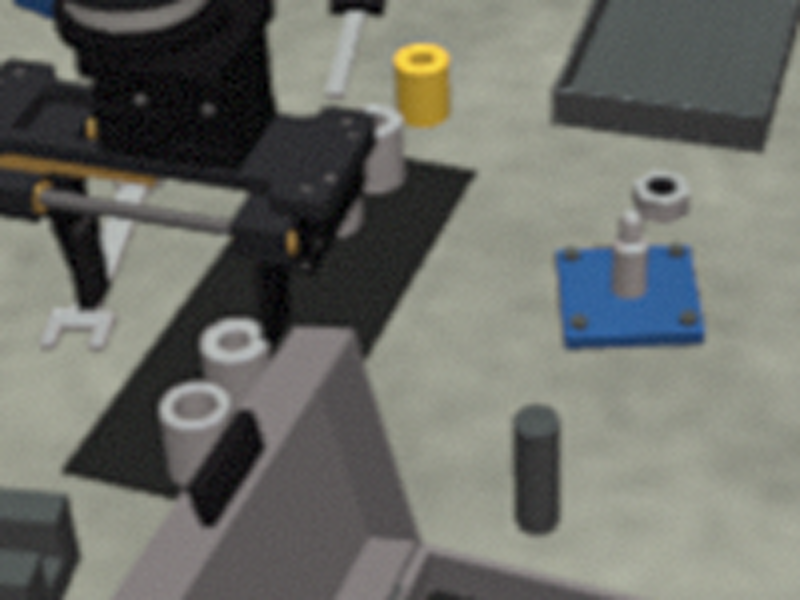

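```bash
python3 -m inch '[[[1,0,0],[0,0,-5]],[[1,0,0],[0,0,-5]],[[0,0,11],[0,0,0]],[[0,0,11],[0,0,0]],[[0,0,11],[0,0,0]],[[0,0,11],[0,0,0]],[[0,0,11],[0,0,0]],[[0,0,11],[0,0,0]],[[0,0,11],[0,0,0]],[[0,0,11],[0,0,0]]]'
python3 -m inch '[[[0,0,0],[0,0,0]],[[0,0,0],[0,0,0]],[[0,0,0],[0,0,0]],[[0,0,0],[0,0,0]],[[0,0,0],[0,0,0]],[[0,0,0],[0,0,0]],[[0,0,0],[0,0,0]],[[0,0,0],[0,0,0]],[[0,0,0],[0,0,0]],[[0,0,0],[0,0,0]]]' 0.8 30
python3 -c "
from h import *
shot('side','s2',(150,160,350,310),4)"
```

```text
time: 5.15
position: [0.6224, 0.1486, 0.0305]
tool_rot: [-2.02, -2.406, 0.0]
ft_force: [0.8, -0.1, -0.3]
grip_width: 1.002
time: 6.15
position: [0.6227, 0.1486, 0.0317]
tool_rot: [2.019, 2.406, 0.0]
ft_force: [0.7, 0.1, 0.8]
grip_width: 0.411
```

View pics/s2.png

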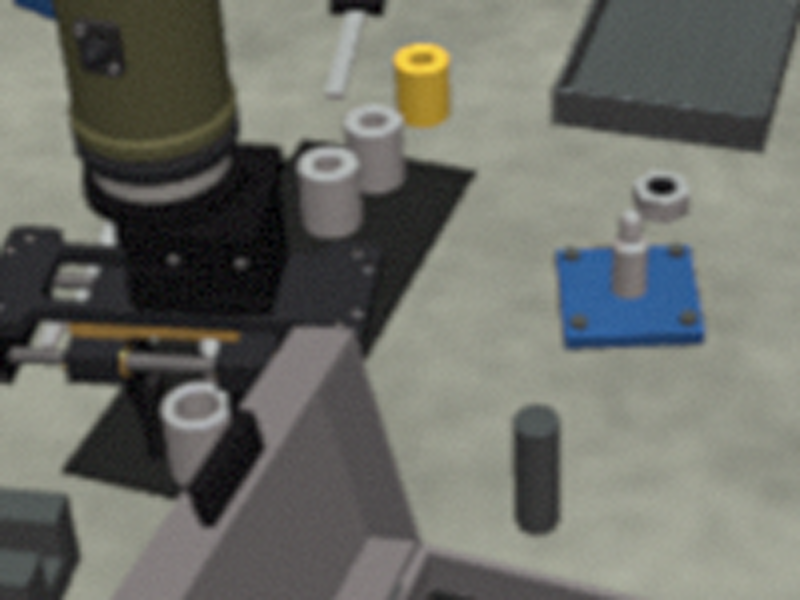

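```bash
python3 -m inch '[[[0,0,-10],[0,0,0]],[[0,0,-20],[0,0,0]],[[0,0,-20],[0,0,0]],[[0,0,-20],[0,0,0]],[[0,0,-20],[0,0,0]],[[0,0,-20],[0,0,0]],[[0,0,-20],[0,0,0]],[[0,0,-20],[0,0,0]],[[0,0,0],[0,0,5]],[[0,0,0],[0,0,5]]]' - 40
python3 -m inch '[[[-19,-18.5,0],[0,0,0]],[[-19,-18.5,0],[0,0,0]],[[-19,-18.5,0],[0,0,0]],[[-19,-18.5,0],[0,0,0]],[[-19,-18.5,0],[0,0,0]],[[-19,-18.5,0],[0,0,0]],[[-19,-18,0],[0,0,0]],[[-19,-18,0],[0,0,0]],[[-19,-18,0],[0,0,0]],[[-19,-18,0],[0,0,0]]]'
python3 -m inch '[[[0,0,12],[0,0,0]],[[0,0,12],[0,0,0]],[[0,0,12],[0,0,0]],[[0,0,12],[0,0,0]],[[0,0,0],[0,0,0]],[[0,0,0],[0,0,0]],[[0,0,0],[0,0,0]],[[0,0,0],[0,0,0]],[[0,0,0],[0,0,0]],[[0,0,0],[0,0,0]]]'
python3 -c "
from h import *
st()
shot('side','s3',(240,140,400,260),5)"
```

```text
time: 7.2
position: [0.6225, 0.1488, 0.1827]
tool_rot: [2.225, 2.217, 0.001]
ft_force: [0.7, -0.0, -2.3]
grip_width: 0.407
time: 8.2
position: [0.4383, -0.0417, 0.1817]
tool_rot: [2.221, 2.222, -0.001]
ft_force: [0.4, -0.0, -2.2]
grip_width: 0.409
time: 9.2
position: [0.4396, -0.0414, 0.1338]
tool_rot: [2.221, 2.221, 0.0]
ft_force: [0.0, -0.4, -1.9]
grip_width: 0.407
{'time': 9.2, 'position': [0.44, -0.041, 0.134], 'tool_rot': [2.221, 2.221, 0.0], 'ft_force': [0.011, -0.396, -1.858], 'grip_width': 0.407, 'joint_positions': [0.85, -0.017, -0.799, 2.052, -0.013, 1.101, 0.056]}
```

View pics/s3.png

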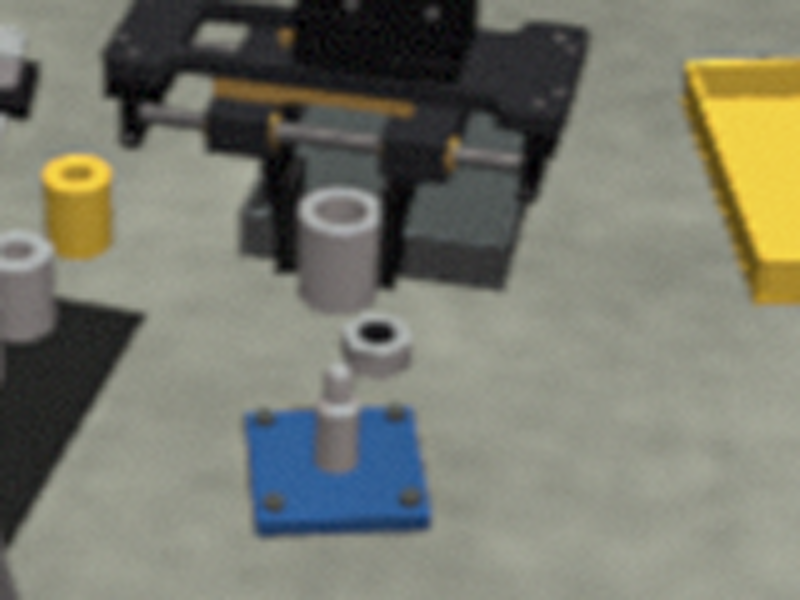

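```bash
python3 -c "
from h import *
d=load('s3')
f=lambda u,v:((u+.5)/5-.5+240,(v+.5)/5-.5+140)
zb=.1335-.0285
print('from ring centre',pix2w(d,f(339.5,210),zb+.044).round(4))
# bottom outline lowest point: compare model
for y in(-.044,-.041,-.038):
    P=cyl(.018,zb,zb+.044)([.4395,y]); q=w2pix(d,P); z=(q-[240,140]+.5)*5-.5
    print(y,'umin/umax',z[:,0].min().round(1),z[:,0].max().round(1),'vmin,vmax',z[:,1].min().round(1),z[:,1].max().round(1))
print('pin tip model', [((w2pix(d,[.4395,y,.065])[0]-[240,140]+.5)*5-.5).round(1).tolist() for y in(-.044,-.040,-.036)],'base',((w2pix(d,[.4395,-.04,.012])[0]-[240,140]+.5)*5-.5).round(1))
"
```

```text
from ring centre [[ 0.4405 -0.0399  0.149 ]]
-0.044 umin/umax 300.5 386.0 vmin,vmax 182.6 313.2
-0.041 umin/umax 299.0 384.5 vmin,vmax 186.2 317.1
-0.038 umin/umax 297.4 383.1 vmin,vmax 189.8 321.0
pin tip model [[339.2, 362.1], [337.3, 367.3], [335.3, 372.5]] base [334.6 459.1]
```

```bash
python3 -m inch '[[[0,0,5],[0,0,0]],[[0,0,5],[0,0,0]],[[0,0,5],[0,0,0]],[[0,0,5],[0,0,0]],[[0,0,5],[0,0,0]],[[0,0,5],[0,0,0]],[[0,0,5],[0,0,0]],[[0,0,5],[0,0,0]],[[0,0,4],[0,0,0]],[[0,0,0],[0,0,0]]]'
python3 -m inch '[[[0,0,2],[0,0,0]],[[0,0,2],[0,0,0]],[[0,0,1],[0,0,0]],[[0,0,1],[0,0,0]],[[0,0,0],[0,0,0]],[[0,0,0],[0,0,0]],[[0,0,0],[0,0,0]],[[0,0,0],[0,0,0]],[[0,0,0],[0,0,0]],[[0,0,0],[0,0,0]]]'
python3 -m inch '[[[0,0,0],[0,0,0]],[[0,0,0],[0,0,0]],[[0,0,0],[0,0,0]],[[0,0,0],[0,0,0]],[[0,0,0],[0,0,0]],[[0,0,0],[0,0,0]],[[0,0,0],[0,0,0]],[[0,0,0],[0,0,0]],[[0,0,0],[0,0,0]],[[0,0,0],[0,0,0]]]' 0.4
python3 -c "
from h import *
shot('side','s4',(240,140,400,260),5)"
```

```text
time: 10.25
position: [0.439, -0.0413, 0.0889]
tool_rot: [-2.221, -2.221, 0.001]
ft_force: [-0.2, -1.2, -1.4]
grip_width: 0.405
time: 11.25
position: [0.4394, -0.0414, 0.0835]
tool_rot: [2.222, 2.221, -0.0]
ft_force: [-0.3, 0.7, -1.3]
grip_width: 0.409
time: 12.25
position: [0.4394, -0.0414, 0.0835]
tool_rot: [2.222, 2.221, -0.0]
ft_force: [-1.0, 0.9, 0.1]
grip_width: 0.602
```

View pics/s4.png

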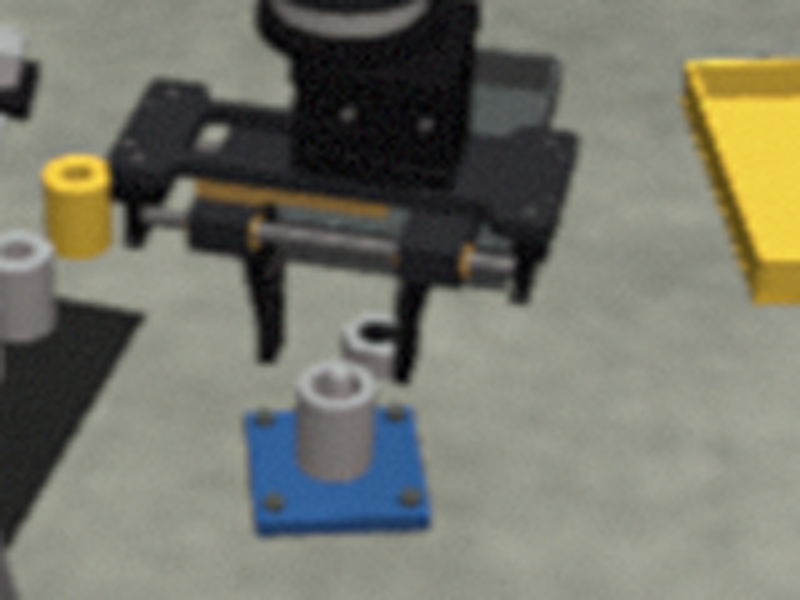

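```bash
python3 -m inch '[[[0,0,6],[0,0,0]],[[0,0,6],[0,0,0]],[[0,0,6],[0,0,0]],[[0,0,6],[0,0,0]],[[0,0,6],[0,0,0]],[[0,0,6],[0,0,0]],[[0,0,5.5],[0,0,0]],[[0,0,0],[0,0,0]],[[0,0,0],[0,0,0]],[[0,0,0],[0,0,0]]]'
python3 -m inch '[[[0,0,0],[0,0,0]],[[0,0,0],[0,0,0]],[[0,0,0],[0,0,0]],[[0,0,0],[0,0,0]],[[0,0,0],[0,0,0]],[[0,0,0],[0,0,0]],[[0,0,0],[0,0,0]],[[0,0,-10],[0,0,0]],[[0,0,-10],[0,0,0]],[[0,0,-10],[0,0,0]]]' 0.8 40
python3 -m inch '[[[0,0,-12],[0,0,0]],[[0,0,-12],[0,0,0]],[[0,0,-12],[0,0,0]],[[0,0,-12],[0,0,0]],[[0,0,-12],[0,0,0]],[[0,0,-12],[0,0,0]],[[0,0,-12],[0,0,0]],[[0,0,-12],[0,0,0]],[[0,0,-12],[0,0,0]],[[0,0,-12],[0,0,0]]]'
python3 -m inch '[[[0,0,0],[0,0,-8.5]],[[0,0,0],[0,0,-8.5]],[[0,0,0],[0,0,-8.5]],[[0,0,0],[0,0,-8.5]],[[0,0,0],[0,0,-8.5]],[[0,0,0],[0,0,-8.5]],[[0,0,0],[0,0,-8.5]],[[0,0,0],[0,0,-8.5]],[[0,0,0],[0,0,-8.5]],[[0,0,0],[0,0,-8.5]]]'
python3 -c "
from h import *
st(); err([.431,.356,.19])"
```

```text
time: 13.3
position: [0.4397, -0.0414, 0.0423]
tool_rot: [2.221, 2.221, 0.0]
ft_force: [1.5, 1.0, 0.2]
grip_width: 0.599
time: 14.3
position: [0.4395, -0.0413, 0.0729]
tool_rot: [2.221, 2.221, 0.0]
ft_force: [-0.8, -0.6, -1.7]
grip_width: 0.41
time: 15.3
position: [0.4394, -0.0414, 0.193]
tool_rot: [-2.222, -2.221, 0.0]
ft_force: [0.6, -0.2, -1.4]
grip_width: 0.407
time: 16.3
position: [0.4395, -0.0414, 0.1925]
tool_rot: [-0.128, -3.139, -0.0]
ft_force: [-0.1, 1.0, -2.7]
grip_width: 0.408
{'time': 16.3, 'position': [0.439, -0.041, 0.192], 'tool_rot': [-0.128, -3.139, -0.0], 'ft_force': [-0.074, 1.038, -2.685], 'grip_width': 0.408, 'joint_positions': [0.775, -0.089, -0.697, 1.981, -0.061, 1.229, 1.59]}
tool shift mm [ 40.7 395.4   2.5]
```

```bash
python3 -m inch '[[[4,36,0],[0,0,0]],[[4,36,0],[0,0,0]],[[4,36,0],[0,0,0]],[[4,36,0],[0,0,0]],[[4,36,0],[0,0,0]],[[4,36,0],[0,0,0]],[[4,36,0],[0,0,0]],[[4,36,0],[0,0,0]],[[4,36,0],[0,0,0]],[[4,36,0],[0,0,0]]]'
python3 -m inch '[[[1,35,0],[0,0,0]],[[0,0,10],[0,0,0]],[[0,0,10],[0,0,0]],[[0,0,10],[0,0,0]],[[0,0,10],[0,0,0]],[[0,0,10],[0,0,0]],[[0,0,10],[0,0,0]],[[0,0,10],[0,0,0]],[[0,0,10],[0,0,0]],[[0,0,0],[0,0,0]]]'
python3 -c "
from h import *
st(); err([.431,.356,.038])
shot('side','s5',(130,200,350,420),3); shot('top','t5')"
```

```text
time: 17.3
position: [0.4314, 0.3217, 0.1924]
tool_rot: [0.14, 3.138, -0.001]
ft_force: [-0.2, 0.3, -1.2]
grip_width: 0.408
time: 18.3
position: [0.4324, 0.3549, 0.1104]
tool_rot: [-0.137, -3.136, 0.003]
ft_force: [-0.5, -0.1, -2.3]
grip_width: 0.404
{'time': 18.3, 'position': [0.432, 0.355, 0.11], 'tool_rot': [-0.137, -3.136, 0.003], 'ft_force': [-0.537, -0.148, -2.323], 'grip_width': 0.404, 'joint_positions': [0.121, 0.413, -1.024, 1.803, 0.385, 1.147, 0.455]}
tool shift mm [ 1.3  1.1 72.4]
```

View pics/s5.png

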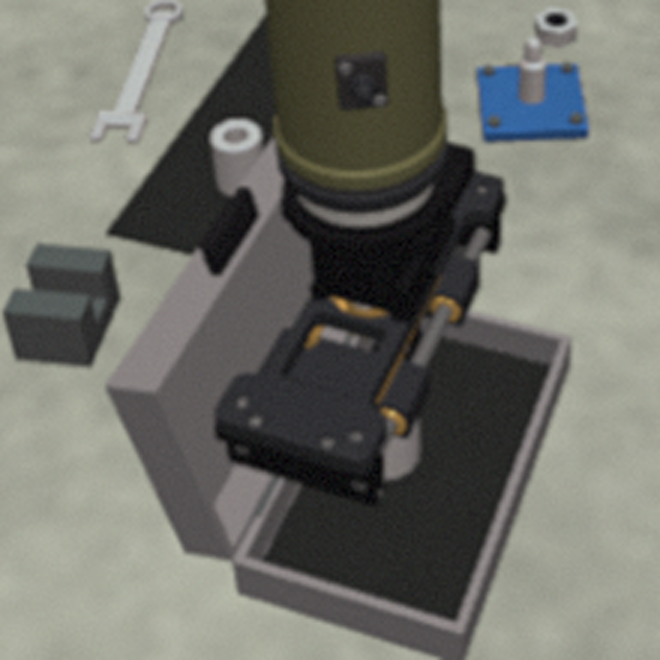

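```bash
python3 -c "
from h import *
d=load('s5'); f=lambda u,v:((u+.5)/3-.5+130,(v+.5)/3-.5+200)
print(pix2w(d,[f(467,627),f(238,563),f(570,340)],.03).round(4))
print('lid top edge ends (z~.16)',pix2w(d,[f(110,387),f(270,150)],.165).round(3))
"
```

```text
[[0.3712 0.4107 0.03  ]
 [0.4988 0.4062 0.03  ]
 [0.3585 0.2091 0.03  ]]
lid top edge ends (z~.16) [[0.548 0.412 0.165]
 [0.536 0.231 0.165]]
```

```bash
python3 -m inch '[[[1,0,10],[0,0,0]],[[0,0,10],[0,0,0]],[[0,0,10],[0,0,0]],[[0,0,10],[0,0,0]],[[0,0,10],[0,0,0]],[[0,0,10],[0,0,0]],[[0,0,7],[0,0,0]],[[0,0,4],[0,0,0]],[[0,0,2],[0,0,0]],[[0,0,0],[0,0,0]]]'
python3 -m inch '[[[0,0,0],[0,0,0]],[[0,0,0],[0,0,0]],[[0,0,0],[0,0,0]],[[0,0,0],[0,0,0]],[[0,0,0],[0,0,0]],[[0,0,0],[0,0,0]],[[0,0,0],[0,0,0]],[[0,0,0],[0,0,0]],[[0,0,0],[0,0,0]],[[0,0,0],[0,0,0]]]' 0.5
python3 -m inch '[[[0,0,-10],[0,0,0]],[[0,0,-10],[0,0,0]],[[0,0,-20],[0,0,0]],[[0,0,-20],[0,0,0]],[[0,0,-20],[0,0,0]],[[0,0,-20],[0,0,0]],[[0,0,-20],[0,0,0]],[[0,0,-20],[0,0,0]],[[0,0,-20],[0,0,0]],[[0,0,0],[0,0,0]]]'
python3 -m inch '[[[-4,-36,0],[0,0,0]],[[-4,-36,0],[0,0,0]],[[-4,-36,0],[0,0,0]],[[-4,-36,0],[0,0,0]],[[-4,-36,0],[0,0,0]],[[-4,-36,0],[0,0,0]],[[-4,-36,0],[0,0,0]],[[0,0,0],[0,0,8.5]],[[0,0,0],[0,0,8.5]],[[0,0,0],[0,0,8.5]]]' 0
python3 -m inch '[[[0,0,0],[0,0,8.5]],[[0,0,0],[0,0,8.5]],[[0,0,0],[0,0,8.5]],[[0,0,0],[0,0,8.5]],[[0,0,0],[0,0,8.5]],[[0,0,0],[0,0,8.5]],[[0,0,0],[0,0,8.5]],[[0,0,0],[0,0,0]],[[0,0,0],[0,0,0]],[[0,0,0],[0,0,0]]]'
python3 -c "
from h import *
st(); shot('side','s6'); d=shot('top','t6',(110,100,370,280),3)
err([.624,.0977,.12])"
```

```text
time: 19.4
position: [0.4321, 0.3558, 0.0389]
tool_rot: [-0.137, -3.138, 0.0]
ft_force: [0.9, -0.4, -0.2]
grip_width: 0.408
time: 20.4
position: [0.4321, 0.3558, 0.039]
tool_rot: [-0.137, -3.139, 0.0]
ft_force: [0.0, 0.4, 0.4]
grip_width: 0.497
time: 21.4
position: [0.4332, 0.3575, 0.2026]
tool_rot: [0.137, 3.134, 0.005]
ft_force: [0.1, 0.7, -0.2]
grip_width: 0.5
time: 22.4
position: [0.4376, 0.102, 0.1987]
tool_rot: [-0.837, -3.028, 0.001]
ft_force: [1.3, -0.1, 0.3]
grip_width: 0.996
time: 23.4
position: [0.4379, 0.1023, 0.1989]
tool_rot: [2.219, 2.224, -0.0]
ft_force: [-0.3, 1.4, 0.1]
grip_width: 1.0
{'time': 23.4, 'position': [0.438, 0.102, 0.199], 'tool_rot': [2.219, 2.224, -0.0], 'ft_force': [-0.295, 1.364, 0.148], 'grip_width': 1.0, 'joint_positions': [0.864, -0.1, -1.077, 1.947, -0.092, 1.243, -0.18]}
tool shift mm [ -4.9 186.1  78.9]
```

View pics/t6.png

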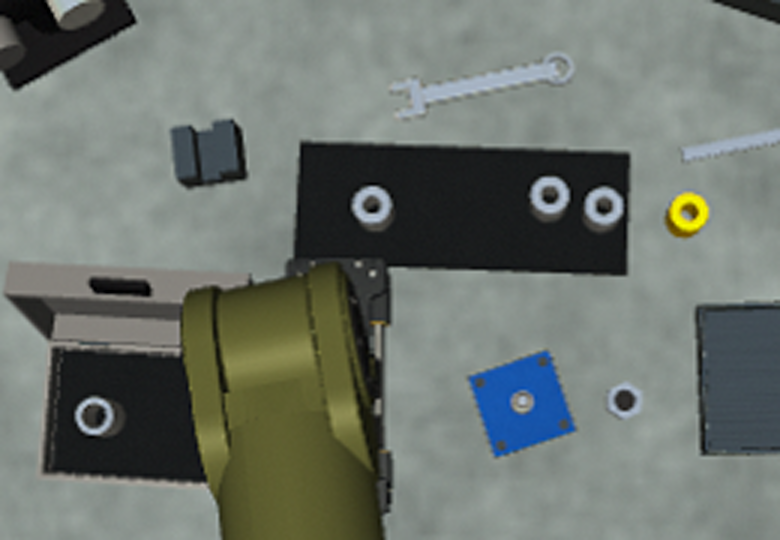

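```bash
python3 -m inch '[[[-0.5,18.6,0],[0,0,0]],[[-0.5,18.6,0],[0,0,0]],[[-0.5,18.6,0],[0,0,0]],[[-0.5,18.6,0],[0,0,0]],[[-0.5,18.6,0],[0,0,0]],[[-0.5,18.6,0],[0,0,0]],[[-0.5,18.6,0],[0,0,0]],[[-0.5,18.6,0],[0,0,0]],[[-0.5,18.6,0],[0,0,0]],[[-0.5,18.6,0],[0,0,0]]]'
python3 -m inch '[[[0,0,20],[0,0,0]],[[0,0,20],[0,0,0]],[[0,0,20],[0,0,0]],[[0,0,20],[0,0,0]],[[0,0,20],[0,0,0]],[[0,0,0],[0,0,0]],[[0,0,0],[0,0,0]],[[0,0,0],[0,0,0]],[[0,0,0],[0,0,0]],[[0,0,0],[0,0,0]]]'
python3 -c "
from h import *
st(); err([.6245,.098,.033])
d=shot('side','s7'); print(w2pix(d,[.6245,.098,.047]))
i=d['image']; cv2.imwrite('pics/s7c.png',cv2.resize(i[180:300,170:330,::-1],None,fx=3,fy=3))"
```

```text
time: 24.5
position: [0.6248, 0.097, 0.1984]
tool_rot: [-2.221, -2.221, 0.001]
ft_force: [-0.6, 1.0, -0.0]
grip_width: 0.998
time: 25.5
position: [0.6245, 0.0974, 0.1]
tool_rot: [2.221, 2.22, 0.002]
ft_force: [-0.0, -0.2, -0.0]
grip_width: 0.998
{'time': 25.5, 'position': [0.625, 0.097, 0.1], 'tool_rot': [2.221, 2.22, 0.002], 'ft_force': [-0.045, -0.153, -0.037], 'grip_width': 0.998, 'joint_positions': [0.521, 0.569, -0.951, 1.633, 0.491, 1.196, -0.54]}
tool shift mm [ 0.6 -0.1 67. ]
[[207.53853852 244.55891474]]
```

```bash
python3 -m inch '[[[0.5,0,10],[0,0,0]],[[0,0,10],[0,0,0]],[[0,0,10],[0,0,0]],[[0,0,10],[0,0,0]],[[0,0,10],[0,0,0]],[[0,0,10],[0,0,0]],[[0,0,7],[0,0,0]],[[0,0,0],[0,0,0]],[[0,0,0],[0,0,0]],[[0,0,0],[0,0,0]]]'
python3 -m inch '[[[0,0,0],[0,0,0]],[[0,0,0],[0,0,0]],[[0,0,0],[0,0,0]],[[0,0,0],[0,0,0]],[[0,0,0],[0,0,0]],[[0,0,0],[0,0,0]],[[0,0,0],[0,0,0]],[[0,0,0],[0,0,0]],[[0,0,0],[0,0,0]],[[0,0,0],[0,0,0]]]' 0.8 40
python3 -m inch '[[[0,0,-5],[0,0,0]],[[0,0,-10],[0,0,0]],[[0,0,-15],[0,0,0]],[[0,0,-15],[0,0,0]],[[0,0,-15],[0,0,0]],[[0,0,-15],[0,0,0]],[[0,0,-15],[0,0,0]],[[0,0,-10],[0,0,0]],[[0,0,0],[0,0,0]],[[0,0,0],[0,0,0]]]'
python3 -m inch '[[[-13.5,-18.5,0],[0,0,0]],[[-13.5,-18.5,0],[0,0,0]],[[-14,-18.5,0],[0,0,0]],[[-14,-18.5,0],[0,0,0]],[[-14,-18.5,0],[0,0,0]],[[-14,-18.5,0],[0,0,0]],[[-14,-18.5,0],[0,0,0]],[[-14,-18.5,0],[0,0,0]],[[-14,-18.5,0],[0,0,0]],[[-14,-18.5,0],[0,0,0]]]'
python3 -m inch '[[[0,0,0],[0,0,0]],[[0,0,0],[0,0,0]],[[0,0,0],[0,0,0]],[[0,0,0],[0,0,0]],[[0,0,0],[0,0,0]],[[0,0,0],[0,0,0]],[[0,0,0],[0,0,0]],[[0,0,0],[0,0,0]],[[0,0,0],[0,0,0]],[[0,0,0],[0,0,0]]]'
python3 -c "
from h import *
st(); err([.4395,-.041,.0885])
shot('side','s8',(240,140,400,260),5)"
```

```text
time: 26.55
position: [0.6244, 0.0979, 0.0326]
tool_rot: [2.221, 2.221, 0.001]
ft_force: [0.2, -0.7, -0.1]
grip_width: 0.999
time: 27.55
position: [0.6239, 0.0978, 0.032]
tool_rot: [-2.222, -2.221, 0.0]
ft_force: [-0.6, 0.5, -0.0]
grip_width: 0.399
time: 28.55
position: [0.6238, 0.0976, 0.1318]
tool_rot: [2.222, 2.221, -0.001]
ft_force: [-0.1, 0.4, -2.1]
grip_width: 0.399
time: 29.55
position: [0.4374, -0.0415, 0.1311]
tool_rot: [-2.22, -2.22, 0.001]
ft_force: [-0.3, -0.3, -0.2]
grip_width: 0.398
time: 30.55
position: [0.439, -0.0412, 0.132]
tool_rot: [2.222, 2.221, -0.0]
ft_force: [-0.4, -0.0, -1.8]
grip_width: 0.4
{'time': 30.55, 'position': [0.439, -0.041, 0.132], 'tool_rot': [2.222, 2.221, -0.0], 'ft_force': [-0.413, -0.015, -1.832], 'grip_width': 0.4, 'joint_positions': [1.192, -0.01, -1.133, 2.048, -0.01, 1.098, 0.063]}
tool shift mm [ 0.2  0.5 43.5]
```

View pics/s8.png

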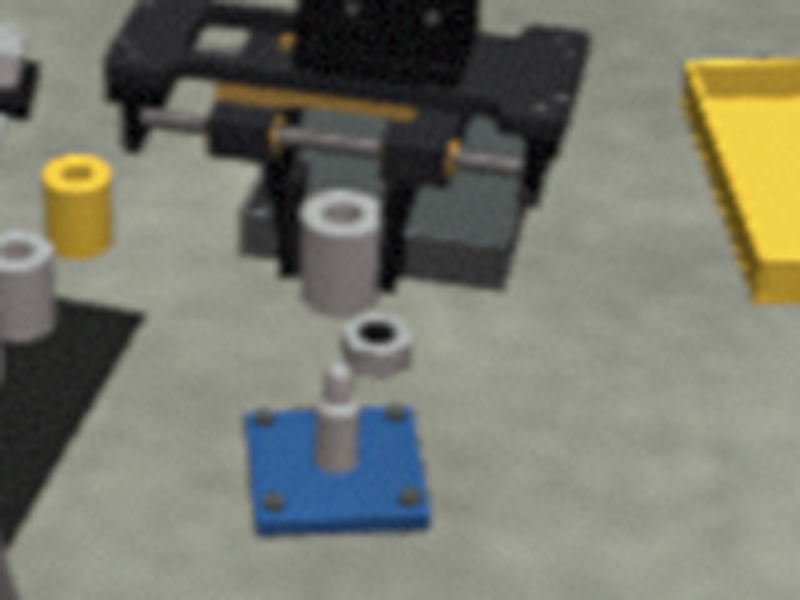

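```bash
python3 -c "
from h import *
d=load('s4'); f=lambda u,v:((u+.5)/5-.5+240,(v+.5)/5-.5+140)
print(pix2w(d,f(337,385),.056))"
python3 -m inch '[[[0,0,5],[0,0,0]],[[0,0,5],[0,0,0]],[[0,0,5],[0,0,0]],[[0,0,5],[0,0,0]],[[0,0,5],[0,0,0]],[[0,0,5],[0,0,0]],[[0,0,4],[0,0,0]],[[0,0,3],[0,0,0]],[[0,0,2],[0,0,0]],[[0,0,0],[0,0,0]]]'
python3 -m inch '[[[0,0,1],[0,0,0]],[[0,0,1],[0,0,0]],[[0,0,1],[0,0,0]],[[0,0,1],[0,0,0]],[[0,0,1],[0,0,0]],[[0,0,0],[0,0,0]],[[0,0,0],[0,0,0]],[[0,0,0],[0,0,0]],[[0,0,0],[0,0,0]],[[0,0,0],[0,0,0]]]'
```

```text
[[ 0.4391392  -0.03877627  0.056     ]]
time: 31.6
position: [0.4388, -0.0411, 0.0928]
tool_rot: [-2.221, -2.221, 0.0]
ft_force: [0.3, -0.2, -2.9]
grip_width: 0.396
time: 32.6
position: [0.4389, -0.041, 0.088]
tool_rot: [-2.222, -2.221, -0.0]
ft_force: [0.5, 1.7, -1.8]
grip_width: 0.399
```

```bash
python3 -m inch '[[[0,0,1],[0,0,0]],[[0,0,1],[0,0,0]],[[0,0,1],[0,0,0]],[[0,0,1],[0,0,0]],[[0,0,0],[0,0,0]],[[0,0,0],[0,0,0]],[[0,0,0],[0,0,0]],[[0,0,0],[0,0,0]],[[0,0,0],[0,0,0]],[[0,0,0],[0,0,0]]]'
python3 -m inch '[[[0,0,0],[0,0,0]],[[0,0,0],[0,0,0]],[[0,0,0],[0,0,0]],[[0,0,0],[0,0,0]],[[0,0,0],[0,0,0]],[[0,0,0],[0,0,0]],[[0,0,0],[0,0,0]],[[0,0,0],[0,0,0]],[[0,0,0],[0,0,0]],[[0,0,0],[0,0,0]]]' 0.4
python3 -c "
from h import *
shot('side','s9',(240,140,400,260),5)"
```

```text
time: 33.6
position: [0.439, -0.0411, 0.084]
tool_rot: [-2.222, -2.221, -0.0]
ft_force: [0.6, 2.9, -2.4]
grip_width: 0.399
time: 34.6
position: [0.4389, -0.0412, 0.084]
tool_rot: [2.222, 2.221, -0.0]
ft_force: [0.2, -0.4, -0.6]
grip_width: 0.601
```

View pics/s9.png

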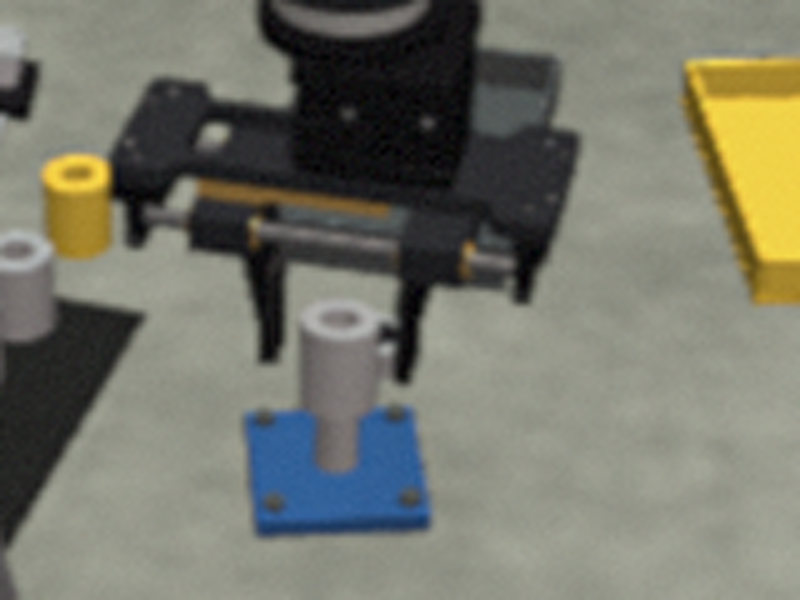

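```bash
python3 -m inch '[[[0,0,3.5],[0,0,0]],[[0,0,3.5],[0,0,0]],[[0,0,0],[0,0,0]],[[0,0,0],[0,0,0]],[[0,0,0],[0,0,0]],[[0,0,0],[0,0,0]],[[0,0,0],[0,0,0]],[[0,0,0],[0,0,0]],[[0,0,0],[0,0,0]],[[0,0,0],[0,0,0]]]'
python3 -m inch '[[[0,0,0],[0,0,0]],[[0,0,0],[0,0,0]],[[0,0,0],[0,0,0]],[[0,0,0],[0,0,0]],[[0,0,0],[0,0,0]],[[0,0,0],[0,0,0]],[[0,0,-8],[0,0,0]],[[0,0,-10],[0,0,0]],[[0,0,-10],[0,0,0]],[[0,0,-10],[0,0,0]]]' 0.8 40
python3 -m inch '[[[0,0,-13],[0,0,0]],[[0,0,-12],[0,0,0]],[[-31,2,0],[0,0,0]],[[-31,2,0],[0,0,0]],[[-31,2,0],[0,0,0]],[[-31,2,0],[0,0,0]],[[-31,2,0],[0,0,0]],[[-31,2,0],[0,0,0]],[[-31,2,0],[0,0,0]],[[-31,2,0],[0,0,0]]]'
python3 -m inch '[[[-31,2,0],[0,0,0]],[[-31,2,0],[0,0,0]],[[0,0,10],[0,0,0]],[[0,0,10],[0,0,0]],[[0,0,10],[0,0,0]],[[0,0,10],[0,0,0]],[[0,0,10],[0,0,0]],[[0,0,10],[0,0,0]],[[0,0,0],[0,0,0]],[[0,0,0],[0,0,0]]]'
python3 -c "
from h import *
st();err([.459,-.352,.037]);
d=shot('side','s10',(230,100,390,220),5)"
```

```text
time: 35.65
position: [0.439, -0.0412, 0.077]
tool_rot: [2.222, 2.221, -0.0]
ft_force: [0.6, -0.1, -0.1]
grip_width: 0.6
time: 36.65
position: [0.4392, -0.0412, 0.1162]
tool_rot: [2.221, 2.221, 0.0]
ft_force: [0.3, 0.3, -1.6]
grip_width: 0.398
time: 37.65
position: [0.4547, -0.2909, 0.1408]
tool_rot: [2.222, 2.22, -0.0]
ft_force: [0.0, 1.2, -1.1]
grip_width: 0.401
time: 38.65
position: [0.4589, -0.351, 0.0799]
tool_rot: [-2.221, -2.221, -0.0]
ft_force: [-0.0, -0.3, -2.4]
grip_width: 0.395
{'time': 38.65, 'position': [0.459, -0.351, 0.08], 'tool_rot': [-2.221, -2.221, -0.0], 'ft_force': [-0.012, -0.333, -2.431], 'grip_width': 0.395, 'joint_positions': [1.311, 0.432, -0.849, 1.789, 0.363, 1.086, 0.334]}
tool shift mm [-1.   0.1 42.9]
```

View pics/s10.png

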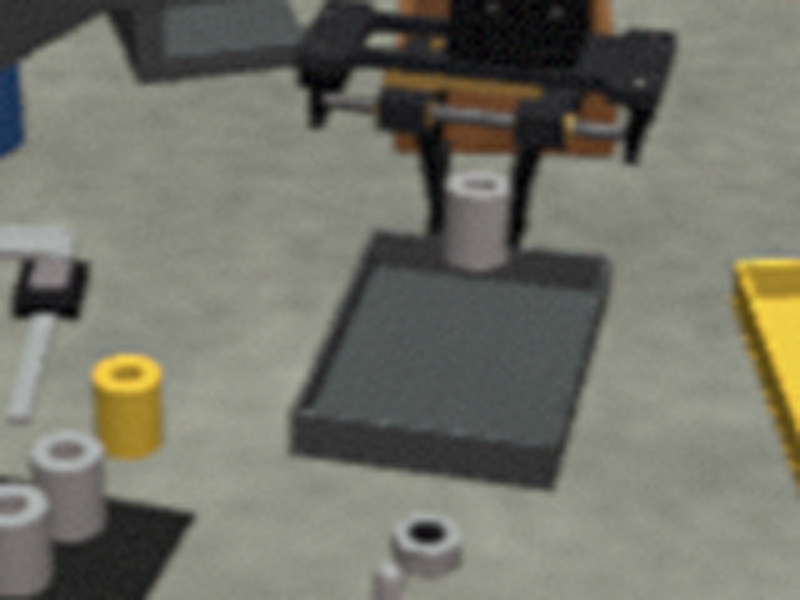

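```bash
python3 -m inch '[[[0,0,9],[0,0,0]],[[0,0,9],[0,0,0]],[[0,0,9],[0,0,0]],[[0,0,7],[0,0,0]],[[0,0,5],[0,0,0]],[[0,0,3],[0,0,0]],[[0,0,2],[0,0,0]],[[0,0,0],[0,0,0]],[[0,0,0],[0,0,0]],[[0,0,0],[0,0,0]]]'
python3 -m inch '[[[0,0,0],[0,0,0]],[[0,0,0],[0,0,0]],[[0,0,0],[0,0,0]],[[0,0,0],[0,0,0]],[[0,0,0],[0,0,0]],[[0,0,0],[0,0,0]],[[0,0,0],[0,0,0]],[[0,0,0],[0,0,0]],[[0,0,0],[0,0,0]],[[0,0,0],[0,0,0]]]' 0.45
python3 -m inch '[[[0,0,-10],[0,0,0]],[[0,0,-10],[0,0,0]],[[0,0,-10],[0,0,0]],[[0,0,-15],[0,0,0]],[[0,0,-15],[0,0,0]],[[0,0,-15],[0,0,0]],[[0,0,-15],[0,0,0]],[[0,0,-15],[0,0,0]],[[0,0,0],[0,0,0]],[[0,0,0],[0,0,0]]]'
cat >> h.py <<'E'
def ringcheck(name,xy):
    "offset of bright sleeve-top ring (mm) from expected xy on the mat, top view"
    d=load(name); g=d["image"].astype(float).mean(2); u,v=w2pix(d,[*xy,.047])[0]
    p=g[int(v)-14:int(v)+16,int(u)-12:int(u)+13]; n,l,s,c=cv2.connectedComponentsWithStats((p>150).astype(np.uint8))
    for i in range(1,n):
        if s[i,4]>20:
            q=[int(u)-12+s[i,0]+(s[i,2]-1)/2,int(v)-14+s[i,1]+(s[i,3]-1)/2]; print(s[i,4],pix2w(d,q,.047)[0].round(4))
E
python3 -c "
from h import *
st(); shot('top','t11',(190,120,450,300),3); shot('side','s11')
for p in([.6302,-.068],[.6197,-.1177]): ringcheck('t11',p)
err([.6305,-.068,.125])"
```

```text
time: 39.7
position: [0.4592, -0.3513, 0.0364]
tool_rot: [2.221, 2.221, 0.0]
ft_force: [-0.7, 0.6, 0.0]
grip_width: 0.398
time: 40.7
position: [0.4589, -0.3512, 0.0361]
tool_rot: [2.222, 2.221, -0.0]
ft_force: [0.2, -0.7, -0.1]
grip_width: 0.55
time: 41.7
position: [0.4588, -0.3514, 0.1413]
tool_rot: [2.222, 2.221, -0.001]
ft_force: [0.4, -0.1, 0.1]
grip_width: 0.549
{'time': 41.7, 'position': [0.459, -0.351, 0.141], 'tool_rot': [2.222, 2.221, -0.001], 'ft_force': [0.37, -0.124, 0.146], 'grip_width': 0.549, 'joint_positions': [1.347, 0.362, -0.885, 1.733, 0.301, 1.189, 0.38]}
75 [ 0.6302 -0.0665  0.047 ]
74 [ 0.6183 -0.1163  0.047 ]
tool shift mm [283.  172.1  15.3]
```

```bash
python3 -m inch '[[[28.4,17.2,0],[0,0,0]],[[28.4,17.2,0],[0,0,0]],[[28.4,17.2,0],[0,0,0]],[[28.4,17.2,0],[0,0,0]],[[28.4,17.2,0],[0,0,0]],[[28.4,17.2,0],[0,0,0]],[[28.4,17.2,0],[0,0,0]],[[28.4,17.2,0],[0,0,0]],[[28.4,17.2,0],[0,0,0]],[[28.4,17.2,0],[0,0,0]]]' 0
python3 -m inch '[[[0,0,10],[0,0,0]],[[0,0,10],[0,0,0]],[[0,0,10],[0,0,0]],[[0,0,10],[0,0,0]],[[0,0,0],[0,0,0]],[[0,0,0],[0,0,0]],[[0,0,0],[0,0,0]],[[0,0,0],[0,0,0]],[[0,0,0],[0,0,0]],[[0,0,0],[0,0,0]]]'
python3 -c "
from h import *
st(); err([.6305,-.067,.033])"
```

```text
time: 42.8
position: [0.6309, -0.0661, 0.1398]
tool_rot: [-2.221, -2.22, 0.002]
ft_force: [0.3, -0.6, -0.4]
grip_width: 0.998
time: 43.8
position: [0.6311, -0.0673, 0.1014]
tool_rot: [2.221, 2.221, 0.0]
ft_force: [-0.7, 0.7, -0.2]
grip_width: 0.998
{'time': 43.8, 'position': [0.631, -0.067, 0.101], 'tool_rot': [2.221, 2.221, 0.0], 'ft_force': [-0.684, 0.723, -0.24], 'grip_width': 0.998, 'joint_positions': [0.743, 0.549, -0.895, 1.626, 0.455, 1.189, -0.254]}
tool shift mm [ 0.3 -0.7 68.4]
```

```bash
python3 -m inch '[[[0,0,10],[0,0,0]],[[0,0,10],[0,0,0]],[[0,0,10],[0,0,0]],[[0,0,10],[0,0,0]],[[0,0,10],[0,0,0]],[[0,0,10],[0,0,0]],[[0,0,8],[0,0,0]],[[0,0,0],[0,0,0]],[[0,0,0],[0,0,0]],[[0,0,0],[0,0,0]]]'
python3 -m inch '[[[0,0,0],[0,0,0]],[[0,0,0],[0,0,0]],[[0,0,0],[0,0,0]],[[0,0,0],[0,0,0]],[[0,0,0],[0,0,0]],[[0,0,0],[0,0,0]],[[0,0,0],[0,0,0]],[[0,0,0],[0,0,0]],[[0,0,0],[0,0,0]],[[0,0,0],[0,0,0]]]' 0.8 40
python3 -m inch '[[[0,0,-5],[0,0,0]],[[0,0,-10],[0,0,0]],[[0,0,-15],[0,0,0]],[[0,0,-15],[0,0,0]],[[0,0,-15],[0,0,0]],[[0,0,-15],[0,0,0]],[[0,0,-15],[0,0,0]],[[0,0,-10],[0,0,0]],[[0,0,0],[0,0,0]],[[0,0,0],[0,0,0]]]'
python3 -m inch '[[[2.7,-19.2,0],[0,0,0]],[[2.7,-19.2,0],[0,0,0]],[[2.7,-19.2,0],[0,0,0]],[[2.7,-19.2,0],[0,0,0]],[[2.7,-19.2,0],[0,0,0]],[[2.7,-19.2,0],[0,0,0]],[[2.7,-19.2,0],[0,0,0]],[[2.7,-19.2,0],[0,0,0]],[[2.7,-19.2,0],[0,0,0]],[[2.7,-19.2,0],[0,0,0]]]'
python3 -m inch '[[[0,0,5],[0,0,0]],[[0,0,5],[0,0,0]],[[0,0,5],[0,0,0]],[[0,0,0],[0,0,0]],[[0,0,0],[0,0,0]],[[0,0,0],[0,0,0]],[[0,0,0],[0,0,0]],[[0,0,0],[0,0,0]],[[0,0,0],[0,0,0]],[[0,0,0],[0,0,0]]]'
python3 -c "
from h import *
st(); err([.439,-.0402,.0895])
d=shot('side','s12',(240,140,400,260),5)
a=load('s8')['image'].astype(float); b=d['image'].astype(float)
# template-match sleeve in s8 (z .132) vs now
T=a[172:206,298:318].astype(np.float32).mean(2).astype(np.float32); r=cv2.matchTemplate(b[160:230,285:330].mean(2).astype(np.float32),T,cv2.TM_CCOEFF_NORMED); print(cv2.minMaxLoc(r), 'pred shift', w2pix(d,[.439,-.0402,.117])-w2pix(d,[.439,-.041,.132]), 'loc s8',298-285,172-160)"
```

```text
time: 44.8
position: [0.6315, -0.0672, 0.0336]
tool_rot: [2.221, 2.221, 0.001]
ft_force: [-0.3, 0.7, 0.1]
grip_width: 0.999
time: 45.8
position: [0.6308, -0.0672, 0.033]
tool_rot: [-2.222, -2.221, 0.0]
ft_force: [-0.4, 0.1, 0.8]
grip_width: 0.399
time: 46.8
position: [0.6308, -0.0674, 0.1329]
tool_rot: [2.222, 2.221, -0.001]
ft_force: [-0.5, 0.0, -1.5]
grip_width: 0.4
time: 47.8
position: [0.4374, -0.0399, 0.1321]
tool_rot: [-2.22, -2.22, 0.001]
ft_force: [-1.3, -0.1, -0.5]
grip_width: 0.399
time: 48.8
position: [0.439, -0.0402, 0.1181]
tool_rot: [2.222, 2.221, -0.0]
ft_force: [-0.6, -0.3, -0.7]
grip_width: 0.4
{'time': 48.8, 'position': [0.439, -0.04, 0.118], 'tool_rot': [2.222, 2.221, -0.0], 'ft_force': [-0.596, -0.282, -0.745], 'grip_width': 0.4, 'joint_positions': [1.133, 0.021, -1.092, 2.064, 0.021, 1.068, 0.03]}
tool shift mm [ 0.  -0.  28.6]
(-0.23083843290805817, 0.9192786812782288, (0, 12), (13, 18)) pred shift [[-0.25092678  5.92139504]] loc s8 13 12
```

```bash
python3 -m inch '[[[0,0,5],[0,0,0]],[[0,0,5],[0,0,0]],[[0,0,5],[0,0,0]],[[0,0,4],[0,0,0]],[[0,0,3],[0,0,0]],[[0,0,2],[0,0,0]],[[0,0,2],[0,0,0]],[[0,0,2],[0,0,0]],[[0,0,0],[0,0,0]],[[0,0,0],[0,0,0]]]'
python3 -m inch '[[[0,0,1],[0,0,0]],[[0,0,1],[0,0,0]],[[0,0,1],[0,0,0]],[[0,0,1],[0,0,0]],[[0,0,1],[0,0,0]],[[0,0,1],[0,0,0]],[[0,0,0],[0,0,0]],[[0,0,0],[0,0,0]],[[0,0,0],[0,0,0]],[[0,0,0],[0,0,0]]]'
```

```text
time: 49.85
position: [0.439, -0.0402, 0.0901]
tool_rot: [2.222, 2.221, -0.0]
ft_force: [0.7, 0.2, -1.5]
grip_width: 0.396
time: 50.85
position: [0.439, -0.0403, 0.0841]
tool_rot: [2.222, 2.221, -0.0]
ft_force: [1.0, -0.2, -1.9]
grip_width: 0.4
```

Clean. Release and test numerically.

```bash
python3 -m inch '[[[0,0,0],[0,0,0]],[[0,0,0],[0,0,0]],[[0,0,0],[0,0,0]],[[0,0,0],[0,0,0]],[[0,0,0],[0,0,0]],[[0,0,0],[0,0,0]],[[0,0,0],[0,0,0]],[[0,0,0],[0,0,0]],[[0,0,0],[0,0,0]],[[0,0,0],[0,0,0]]]' 0.4
cat >> h.py <<'E'
def gauge(name):
    "correlate gauge patch with the earlier home (s4) / stopped (s9) pictures"
    P=lambda n: load(n)["image"][198:242,296:318].astype(float).ravel()
    print("home",np.corrcoef(P(name),P("s4"))[0,1].round(3),"stopped",np.corrcoef(P(name),P("s9"))[0,1].round(3))
E
python3 -c "
from h import *
shot('side','s13',(240,140,400,260),5); gauge('s13'); gauge('s4'); gauge('s9')"
```

```text
time: 51.85
position: [0.4389, -0.0402, 0.084]
tool_rot: [2.222, 2.221, -0.0]
ft_force: [0.1, 0.5, -0.3]
grip_width: 0.6
home 0.704 stopped 0.994
home 1.0 stopped 0.702
home 0.702 stopped 1.0
```

```bash
python3 -m inch '[[[0,0,3.5],[0,0,0]],[[0,0,3.5],[0,0,0]],[[0,0,0],[0,0,0]],[[0,0,0],[0,0,0]],[[0,0,0],[0,0,0]],[[0,0,0],[0,0,0]],[[0,0,0],[0,0,0]],[[0,0,0],[0,0,0]],[[0,0,0],[0,0,0]],[[0,0,0],[0,0,0]]]'
python3 -m inch '[[[0,0,0],[0,0,0]],[[0,0,0],[0,0,0]],[[0,0,0],[0,0,0]],[[0,0,0],[0,0,0]],[[0,0,0],[0,0,0]],[[0,0,0],[0,0,0]],[[0,0,-8],[0,0,0]],[[0,0,-10],[0,0,0]],[[0,0,-10],[0,0,0]],[[0,0,-10],[0,0,0]]]' 0.8 40
python3 -m inch '[[[0,0,-13],[0,0,0]],[[0,0,-12],[0,0,0]],[[-26,2,0],[0,0,0]],[[-26,2,0],[0,0,0]],[[-26,2,0],[0,0,0]],[[-26,2,0],[0,0,0]],[[-26,2,0],[0,0,0]],[[-26,2,0],[0,0,0]],[[-26,2,0],[0,0,0]],[[-26,2,0],[0,0,0]]]'
python3 -m inch '[[[-26,2,0],[0,0,0]],[[-26,2,0],[0,0,0]],[[0,0,10],[0,0,0]],[[0,0,10],[0,0,0]],[[0,0,10],[0,0,0]],[[0,0,10],[0,0,0]],[[0,0,10],[0,0,0]],[[0,0,10],[0,0,0]],[[0,0,0],[0,0,0]],[[0,0,0],[0,0,0]]]'
python3 -c "
from h import *
st();err([.459,-.30,.0365]);
d=shot('side','s14',(230,100,390,220),5)
a=load('s10')['image'].astype(float).mean(2).astype(np.float32); b=d['image'].astype(float).mean(2).astype(np.float32)
r=cv2.matchTemplate(b[125:180,300:350],a[133:155,317:334],cv2.TM_CCOEFF_NORMED); m=cv2.minMaxLoc(r); print(m[1],m[3][0]+300-317,m[3][1]+125-133,w2pix(d,[.459,-.3,.08])-w2pix(d,[.459,-.351,.08]))"
```

```text
time: 52.9
position: [0.4389, -0.0402, 0.0771]
tool_rot: [2.222, 2.221, -0.0]
ft_force: [0.9, -0.3, 0.4]
grip_width: 0.603
time: 53.9
position: [0.4392, -0.0402, 0.1162]
tool_rot: [2.221, 2.221, 0.0]
ft_force: [0.7, -0.4, -0.9]
grip_width: 0.394
time: 54.9
position: [0.4549, -0.2496, 0.1408]
tool_rot: [2.222, 2.22, -0.0]
ft_force: [0.4, 0.1, -2.9]
grip_width: 0.399
time: 55.9
position: [0.459, -0.3, 0.0799]
tool_rot: [-2.221, -2.221, -0.0]
ft_force: [0.1, -0.3, -1.6]
grip_width: 0.401
{'time': 55.9, 'position': [0.459, -0.3, 0.08], 'tool_rot': [-2.221, -2.221, -0.0], 'ft_force': [0.081, -0.273, -1.567], 'grip_width': 0.401, 'joint_positions': [1.258, 0.361, -0.843, 1.861, 0.307, 1.056, 0.293]}
tool shift mm [-0.   0.  43.4]
0.9371789693832397 -4 9 [[-3.71206732  9.07713061]]
```

```bash
python3 -m inch '[[[0,0,9],[0,0,0]],[[0,0,9],[0,0,0]],[[0,0,9],[0,0,0]],[[0,0,7],[0,0,0]],[[0,0,5],[0,0,0]],[[0,0,3],[0,0,0]],[[0,0,2],[0,0,0]],[[0,0,0],[0,0,0]],[[0,0,0],[0,0,0]],[[0,0,0],[0,0,0]]]'
python3 -m inch '[[[0,0,0],[0,0,0]],[[0,0,0],[0,0,0]],[[0,0,0],[0,0,0]],[[0,0,0],[0,0,0]],[[0,0,0],[0,0,0]],[[0,0,0],[0,0,0]],[[0,0,0],[0,0,0]],[[0,0,0],[0,0,0]],[[0,0,0],[0,0,0]],[[0,0,0],[0,0,0]]]' 0.45
python3 -m inch '[[[0,0,-10],[0,0,0]],[[0,0,-10],[0,0,0]],[[0,0,-10],[0,0,0]],[[0,0,-15],[0,0,0]],[[0,0,-15],[0,0,0]],[[0,0,-15],[0,0,0]],[[0,0,-15],[0,0,0]],[[0,0,-15],[0,0,0]],[[0,0,0],[0,0,0]],[[0,0,0],[0,0,0]]]'
python3 -c "
from h import *
st(); shot('top','t15',(190,120,450,300),3); shot('side','s15')
ringcheck('t15',[.619,-.117]); err([.619,-.117,.033])"
```

```text
time: 56.95
position: [0.4591, -0.3004, 0.0362]
tool_rot: [2.221, 2.221, -0.0]
ft_force: [-0.3, -0.6, -0.8]
grip_width: 0.403
time: 57.95
position: [0.4589, -0.3002, 0.036]
tool_rot: [-2.222, -2.221, 0.0]
ft_force: [-0.2, 1.0, 0.1]
grip_width: 0.548
time: 58.95
position: [0.4589, -0.3004, 0.1413]
tool_rot: [2.222, 2.22, -0.001]
ft_force: [0.1, 0.6, -0.1]
grip_width: 0.548
{'time': 58.95, 'position': [0.459, -0.3, 0.141], 'tool_rot': [2.222, 2.22, -0.001], 'ft_force': [0.097, 0.637, -0.13], 'grip_width': 0.548, 'joint_positions': [1.298, 0.284, -0.877, 1.804, 0.237, 1.163, 0.346]}
26 [ 0.5905 -0.0866  0.047 ]
tool shift mm [183.  160.7 107.3]
```

View pics/t15.png

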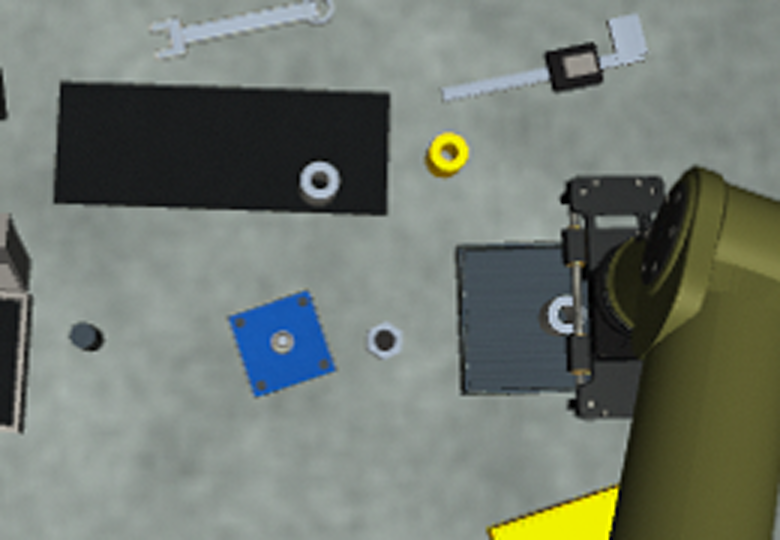

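```bash
python3 -c "
from h import *
d=load('t15'); p=pix2w(d,((319.5+.5)/3-.5+190,(180+.5)/3-.5+120),.047)[0]; print(p); ringcheck('t15',p[:2]); err([p[0],p[1],.033])"
```

```text
[ 0.5873446 -0.0758884  0.047    ]
76 [ 0.5878 -0.0768  0.047 ]
tool shift mm [224.1 129.1 107.3]
```

```bash
python3 -m inch '[[[22.4,12.9,0],[0,0,0]],[[22.4,12.9,0],[0,0,0]],[[22.4,12.9,0],[0,0,0]],[[22.4,12.9,0],[0,0,0]],[[22.4,12.9,0],[0,0,0]],[[22.4,12.9,0],[0,0,0]],[[22.4,12.9,0],[0,0,0]],[[22.4,12.9,0],[0,0,0]],[[22.4,12.9,0],[0,0,0]],[[22.4,12.9,0],[0,0,0]]]' 0
python3 -m inch '[[[0,0,10],[0,0,0]],[[0,0,10],[0,0,0]],[[0,0,10],[0,0,0]],[[0,0,10],[0,0,0]],[[0,0,0],[0,0,0]],[[0,0,0],[0,0,0]],[[0,0,0],[0,0,0]],[[0,0,0],[0,0,0]],[[0,0,0],[0,0,0]],[[0,0,0],[0,0,0]]]'
python3 -c "
from h import *
st(); err([.5876,-.0765,.033]); shot('top','t16'); ringcheck('t16',[.5876,-.0765])"
```

```text
time: 60.05
position: [0.5877, -0.0753, 0.1399]
tool_rot: [-2.22, -2.22, 0.002]
ft_force: [0.6, -0.2, 1.8]
grip_width: 0.996
time: 61.05
position: [0.5881, -0.0762, 0.1013]
tool_rot: [2.221, 2.221, 0.0]
ft_force: [-0.3, -0.5, 0.1]
grip_width: 0.994
{'time': 61.05, 'position': [0.588, -0.076, 0.101], 'tool_rot': [2.221, 2.221, 0.0], 'ft_force': [-0.339, -0.452, 0.085], 'grip_width': 0.994, 'joint_positions': [0.816, 0.458, -0.906, 1.733, 0.392, 1.144, -0.206]}
tool shift mm [-0.2 -0.6 68.3]
```

```bash
python3 -m inch '[[[0,0,10],[0,0,0]],[[0,0,10],[0,0,0]],[[0,0,10],[0,0,0]],[[0,0,10],[0,0,0]],[[0,0,10],[0,0,0]],[[0,0,10],[0,0,0]],[[0,0,8],[0,0,0]],[[0,0,0],[0,0,0]],[[0,0,0],[0,0,0]],[[0,0,0],[0,0,0]]]'
python3 -m inch '[[[0,0,0],[0,0,0]],[[0,0,0],[0,0,0]],[[0,0,0],[0,0,0]],[[0,0,0],[0,0,0]],[[0,0,0],[0,0,0]],[[0,0,0],[0,0,0]],[[0,0,0],[0,0,0]],[[0,0,0],[0,0,0]],[[0,0,0],[0,0,0]],[[0,0,0],[0,0,0]]]' 0.8 40
python3 -m inch '[[[0,0,-5],[0,0,0]],[[0,0,-10],[0,0,0]],[[0,0,-15],[0,0,0]],[[0,0,-15],[0,0,0]],[[0,0,-15],[0,0,0]],[[0,0,-15],[0,0,0]],[[0,0,-15],[0,0,0]],[[0,0,-10],[0,0,0]],[[0,0,0],[0,0,0]],[[0,0,0],[0,0,0]]]'
python3 -m inch '[[[3.6,-14.9,0],[0,0,0]],[[3.6,-14.9,0],[0,0,0]],[[3.6,-14.9,0],[0,0,0]],[[3.6,-14.9,0],[0,0,0]],[[3.6,-14.9,0],[0,0,0]],[[3.6,-14.9,0],[0,0,0]],[[3.6,-14.9,0],[0,0,0]],[[3.6,-14.9,0],[0,0,0]],[[3.6,-14.9,0],[0,0,0]],[[3.6,-14.9,0],[0,0,0]]]'
python3 -m inch '[[[0,0,5],[0,0,0]],[[0,0,5],[0,0,0]],[[0,0,5],[0,0,0]],[[0,0,0],[0,0,0]],[[0,0,0],[0,0,0]],[[0,0,0],[0,0,0]],[[0,0,0],[0,0,0]],[[0,0,0],[0,0,0]],[[0,0,0],[0,0,0]],[[0,0,0],[0,0,0]]]'
python3 -c "
from h import *
st(); err([.439,-.0402,.0895])
d=shot('side','s17',(240,140,400,260),5)
a=load('s12')['image'].astype(float).mean(2).astype(np.float32); b=d['image'].astype(float).mean(2).astype(np.float32)
T=a[178:212,298:318]; r=cv2.matchTemplate(b[160:230,285:330],T,cv2.TM_CCOEFF_NORMED); m=cv2.minMaxLoc(r); print(m[1],m[3][0]+285-298,m[3][1]+160-178)"
```

```text
time: 62.1
position: [0.5884, -0.0762, 0.0335]
tool_rot: [2.221, 2.221, 0.001]
ft_force: [0.2, -0.1, 0.5]
grip_width: 1.004
time: 63.1
position: [0.5878, -0.0763, 0.033]
tool_rot: [-2.222, -2.221, 0.0]
ft_force: [-0.8, 0.2, -0.9]
grip_width: 0.409
time: 64.1
position: [0.5878, -0.0764, 0.1329]
tool_rot: [-2.222, -2.221, 0.001]
ft_force: [-0.8, -0.7, -0.9]
grip_width: 0.41
time: 65.1
position: [0.4376, -0.0399, 0.1322]
tool_rot: [-2.22, -2.22, 0.001]
ft_force: [0.3, -0.4, -1.3]
grip_width: 0.414
time: 66.1
position: [0.439, -0.0403, 0.1181]
tool_rot: [2.222, 2.221, -0.0]
ft_force: [0.5, -0.3, -1.5]
grip_width: 0.409
{'time': 66.1, 'position': [0.439, -0.04, 0.118], 'tool_rot': [2.222, 2.221, -0.0], 'ft_force': [0.531, -0.321, -1.461], 'grip_width': 0.409, 'joint_positions': [1.093, 0.018, -1.052, 2.065, 0.018, 1.068, 0.032]}
tool shift mm [ 0.1  0.  28.6]
0.9931977987289429 0 0
```

```bash
python3 -m inch '[[[0,0,5],[0,0,0]],[[0,0,5],[0,0,0]],[[0,0,5],[0,0,0]],[[0,0,4],[0,0,0]],[[0,0,3],[0,0,0]],[[0,0,2],[0,0,0]],[[0,0,2],[0,0,0]],[[0,0,2],[0,0,0]],[[0,0,0],[0,0,0]],[[0,0,0],[0,0,0]]]'
python3 -m inch '[[[0,0,1],[0,0,0]],[[0,0,1],[0,0,0]],[[0,0,1],[0,0,0]],[[0,0,1],[0,0,0]],[[0,0,1],[0,0,0]],[[0,0,1],[0,0,0]],[[0,0,0],[0,0,0]],[[0,0,0],[0,0,0]],[[0,0,0],[0,0,0]],[[0,0,0],[0,0,0]]]'
python3 -m inch '[[[0,0,0],[0,0,0]],[[0,0,0],[0,0,0]],[[0,0,0],[0,0,0]],[[0,0,0],[0,0,0]],[[0,0,0],[0,0,0]],[[0,0,0],[0,0,0]],[[0,0,0],[0,0,0]],[[0,0,0],[0,0,0]],[[0,0,0],[0,0,0]],[[0,0,0],[0,0,0]]]' 0.4
python3 -c "
from h import *
shot('side','s18',(240,140,400,260),5); gauge('s18')"
```

```text
time: 67.15
position: [0.439, -0.0402, 0.0901]
tool_rot: [2.222, 2.221, -0.0]
ft_force: [0.6, 0.5, -0.6]
grip_width: 0.41
time: 68.15
position: [0.439, -0.0402, 0.0841]
tool_rot: [2.222, 2.221, -0.0]
ft_force: [-1.0, -0.3, -1.9]
grip_width: 0.41
time: 69.15
position: [0.439, -0.0402, 0.084]
tool_rot: [-2.222, -2.221, 0.0]
ft_force: [0.6, -0.3, 0.5]
grip_width: 0.602
home 0.694 stopped 0.983
```

```bash
python3 -c "
from h import *
G=lambda n:load(n)['image'].astype(float).mean(2).astype(np.float32)
b=G('s18')
for n,y0 in(('s9',198),('s13',198)):
    a=G(n); r=cv2.matchTemplate(b[190:240,290:325],a[y0:y0+28,298:318],cv2.TM_CCOEFF_NORMED); m=cv2.minMaxLoc(r); print(n,m[1],m[3][0]+290-298,m[3][1]+190-y0)
print(np.abs(b-G('s13'))[195:245,290:325].max(), np.abs(G('s9')-G('s13'))[195:245,290:325].max())
import sys
d=np.abs(b-G('s13'))[195:245,290:325]; print(np.argwhere(d>40)+[195,290])
"
```

```text
s9 0.9522691965103149 0 0
s13 0.9740679860115051 0 0
32.333336 31.0
[]
```

View pics/s18.png

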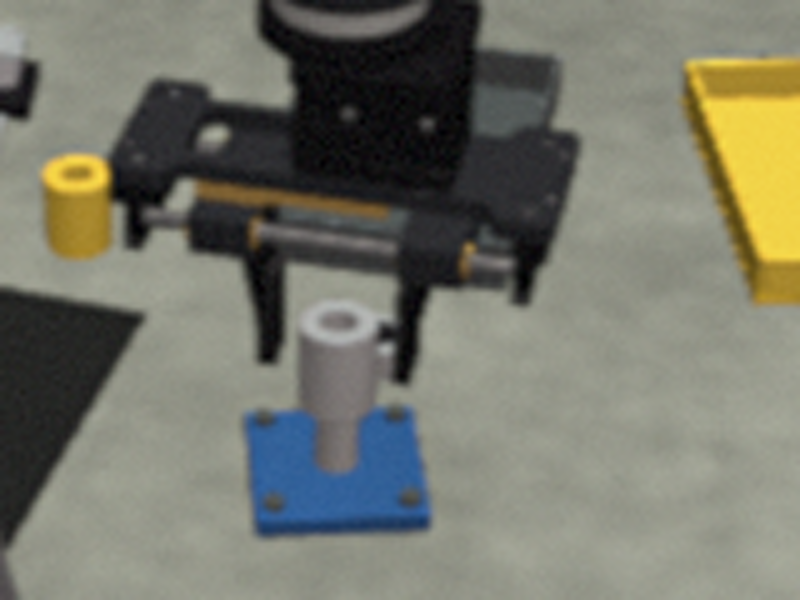

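```bash
python3 -m inch '[[[0,0,3.5],[0,0,0]],[[0,0,3.5],[0,0,0]],[[0,0,0],[0,0,0]],[[0,0,0],[0,0,0]],[[0,0,0],[0,0,0]],[[0,0,0],[0,0,0]],[[0,0,0],[0,0,0]],[[0,0,0],[0,0,0]],[[0,0,0],[0,0,0]],[[0,0,0],[0,0,0]]]'
python3 -m inch '[[[0,0,0],[0,0,0]],[[0,0,0],[0,0,0]],[[0,0,0],[0,0,0]],[[0,0,0],[0,0,0]],[[0,0,0],[0,0,0]],[[0,0,0],[0,0,0]],[[0,0,-8],[0,0,0]],[[0,0,-10],[0,0,0]],[[0,0,-10],[0,0,0]],[[0,0,-10],[0,0,0]]]' 0.8 40
python3 -m inch '[[[0,0,-13],[0,0,0]],[[0,0,-12],[0,0,0]],[[-21,2,0],[0,0,0]],[[-21,2,0],[0,0,0]],[[-21,2,0],[0,0,0]],[[-21,2,0],[0,0,0]],[[-21,2,0],[0,0,0]],[[-21,2,0],[0,0,0]],[[-21,2,0],[0,0,0]],[[-21,2,0],[0,0,0]]]'
python3 -m inch '[[[-21,2,0],[0,0,0]],[[-21,2,0],[0,0,0]],[[0,0,10],[0,0,0]],[[0,0,10],[0,0,0]],[[0,0,10],[0,0,0]],[[0,0,10],[0,0,0]],[[0,0,10],[0,0,0]],[[0,0,10],[0,0,0]],[[0,0,0],[0,0,0]],[[0,0,0],[0,0,0]]]'
python3 -c "
from h import *
st();err([.459,-.25,.0365]);
d=shot('side','s19',(230,100,390,220),5)
a=load('s10')['image'].astype(float).mean(2).astype(np.float32); b=d['image'].astype(float).mean(2).astype(np.float32)
r=cv2.matchTemplate(b[125:190,295:350],a[133:155,317:334],cv2.TM_CCOEFF_NORMED); m=cv2.minMaxLoc(r); print(m[1],m[3][0]+295-317,m[3][1]+125-133,w2pix(d,[.459,-.25,.08])-w2pix(d,[.459,-.351,.08]))"
```

```text
time: 70.2
position: [0.4389, -0.0402, 0.077]
tool_rot: [2.222, 2.221, -0.0]
ft_force: [0.1, 0.8, -0.6]
grip_width: 0.598
time: 71.2
position: [0.4392, -0.0402, 0.1162]
tool_rot: [2.221, 2.221, 0.0]
ft_force: [0.3, -0.4, -0.7]
grip_width: 0.407
time: 72.2
position: [0.455, -0.21, 0.1398]
tool_rot: [-2.222, -2.221, -0.0]
ft_force: [-0.0, 0.1, -0.6]
grip_width: 0.408
time: 73.2
position: [0.4589, -0.25, 0.0799]
tool_rot: [-2.221, -2.221, -0.0]
ft_force: [0.7, 0.3, -0.8]
grip_width: 0.405
{'time': 73.2, 'position': [0.459, -0.25, 0.08], 'tool_rot': [-2.221, -2.221, -0.0], 'ft_force': [0.697, 0.29, -0.806], 'grip_width': 0.405, 'joint_positions': [1.202, 0.299, -0.846, 1.922, 0.259, 1.034, 0.243]}
tool shift mm [-0.   0.1 43.4]
0.8967740535736084 -7 19 [[-7.57531121 18.52470412]]
```

```bash
python3 -m inch '[[[0,0,9],[0,0,0]],[[0,0,9],[0,0,0]],[[0,0,9],[0,0,0]],[[0,0,7],[0,0,0]],[[0,0,5],[0,0,0]],[[0,0,3],[0,0,0]],[[0,0,2],[0,0,0]],[[0,0,0],[0,0,0]],[[0,0,0],[0,0,0]],[[0,0,0],[0,0,0]]]'
python3 -m inch '[[[0,0,0],[0,0,0]],[[0,0,0],[0,0,0]],[[0,0,0],[0,0,0]],[[0,0,0],[0,0,0]],[[0,0,0],[0,0,0]],[[0,0,0],[0,0,0]],[[0,0,0],[0,0,0]],[[0,0,0],[0,0,0]],[[0,0,0],[0,0,0]],[[0,0,0],[0,0,0]]]' 0.45
python3 -m inch '[[[0,0,-10],[0,0,0]],[[0,0,-20],[0,0,0]],[[0,0,-25],[0,0,0]],[[0,0,-25],[0,0,0]],[[0,0,-25],[0,0,0]],[[0,0,-25],[0,0,0]],[[0,0,-25],[0,0,0]],[[0,0,-25],[0,0,0]],[[0,0,-25],[0,0,0]],[[0,0,-5],[0,0,0]]]'
python3 -m inch '[[[0,0,0],[0,0,-8.6]],[[0,0,0],[0,0,-8.6]],[[0,0,0],[0,0,-8.6]],[[0,0,0],[0,0,-8.6]],[[0,0,0],[0,0,-8.6]],[[0,0,0],[0,0,-8.6]],[[0,0,0],[0,0,-8.6]],[[0,0,0],[0,0,-8.6]],[[0,0,0],[0,0,-8.6]],[[0,0,0],[0,0,-8.6]]]' 1 20
python3 -c "
from h import *
st(); err([.615,.26,.25])
shot('top','t20',(100,130,430,290),2); shot('side','s20')"
```

```text
time: 74.25
position: [0.4591, -0.2504, 0.0363]
tool_rot: [2.221, 2.221, -0.0]
ft_force: [-0.6, 0.7, -2.2]
grip_width: 0.411
time: 75.25
position: [0.4589, -0.2502, 0.036]
tool_rot: [-2.222, -2.221, 0.0]
ft_force: [0.9, 0.4, -0.9]
grip_width: 0.549
time: 76.25
position: [0.4605, -0.2505, 0.2496]
tool_rot: [2.217, 2.218, 0.001]
ft_force: [0.1, 0.5, -0.5]
grip_width: 0.55
{'time': 76.25, 'position': [0.461, -0.25, 0.25], 'tool_rot': [2.217, 2.218, 0.001], 'ft_force': [0.126, 0.508, -0.503], 'grip_width': 0.55, 'joint_positions': [1.292, 0.107, -0.894, 1.725, 0.088, 1.345, 0.382]}
tool shift mm [510.5 154.6  -1.6]out of range; nothing moved
```

```bash
python3 -m inch '[[[0,0,0],[0,0,-8.5]],[[0,0,0],[0,0,-8.5]],[[0,0,0],[0,0,-8.5]],[[0,0,0],[0,0,-8.5]],[[0,0,0],[0,0,-8.5]],[[0,0,0],[0,0,-8.5]],[[0,0,0],[0,0,-8.5]],[[0,0,0],[0,0,-8.5]],[[0,0,0],[0,0,-8.5]],[[0,0,0],[0,0,-8.5]]]' 1 20
python3 -c "
from h import *
st(); err([.615,.26,.25])"
```

```text
time: 77.35
position: [0.4581, -0.2497, 0.2445]
tool_rot: [-0.127, -3.137, -0.002]
ft_force: [0.2, -0.2, -0.5]
grip_width: 0.005
{'time': 77.35, 'position': [0.458, -0.25, 0.245], 'tool_rot': [-0.127, -3.137, -0.002], 'ft_force': [0.165, -0.191, -0.453], 'grip_width': 0.005, 'joint_positions': [1.404, 0.134, -1.021, 1.73, 0.116, 1.346, 1.85]}
tool shift mm [-115.1  520.8   -5. ]
```

```bash
python3 -m inch '[[[-7.2,32.5,-1],[0,0,0]],[[-7.2,32.5,-1],[0,0,0]],[[-7.2,32.5,-1],[0,0,0]],[[-7.2,32.5,-1],[0,0,0]],[[-7.2,32.5,-1],[0,0,0]],[[-7.2,32.5,0],[0,0,0]],[[-7.2,32.5,0],[0,0,0]],[[-7.2,32.5,0],[0,0,0]],[[-7.2,32.5,0],[0,0,0]],[[-7.2,32.5,0],[0,0,0]]]'
python3 -m inch '[[[-7.2,32.5,0],[0,0,0]],[[-7.2,32.5,0],[0,0,0]],[[-7.2,32.5,0],[0,0,0]],[[-7.2,32.5,0],[0,0,0]],[[-7.2,32.5,0],[0,0,0]],[[-7.2,32.5,0],[0,0,0]],[[0,0,0],[0,0,0]],[[0,0,0],[0,0,0]],[[0,0,0],[0,0,0]],[[0,0,0],[0,0,0]]]'
cat >> h.py <<'E'
def hin():
    s=ctrl.get_state(); th=-np.deg2rad(3.6); ex=np.array([np.cos(th),np.sin(th)]); ey=np.array([-ex[1],ex[0]]); h=np.array([.495,.300])
    p=s["position"]; print("s,l,z mm",np.round([(p[:2]-h)@ex*1e3,(p[:2]-h)@ey*1e3,p[2]*1e3],1),np.round(s["ft_force"],1))
E
python3 -c "
from h import *
st(); hin(); d=shot('side','s21',(140,120,400,420),2); shot('top','t21')"
```

```text
time: 78.35
position: [0.5585, 0.0683, 0.2494]
tool_rot: [-0.137, -3.136, 0.0]
ft_force: [1.2, -0.5, 0.6]
grip_width: 0.004
time: 79.35
position: [0.6194, 0.2558, 0.2506]
tool_rot: [-0.141, -3.138, 0.002]
ft_force: [-0.2, -0.2, 0.1]
grip_width: 0.004
{'time': 79.35, 'position': [0.619, 0.256, 0.251], 'tool_rot': [-0.141, -3.138, 0.002], 'ft_force': [-0.226, -0.221, 0.077], 'grip_width': 0.004, 'joint_positions': [0.275, 0.565, -1.055, 1.351, 0.487, 1.499, 0.737]}
s,l,z mm [127.  -36.3 250.6] [-0.2 -0.2  0.1]
```

View pics/s21.png

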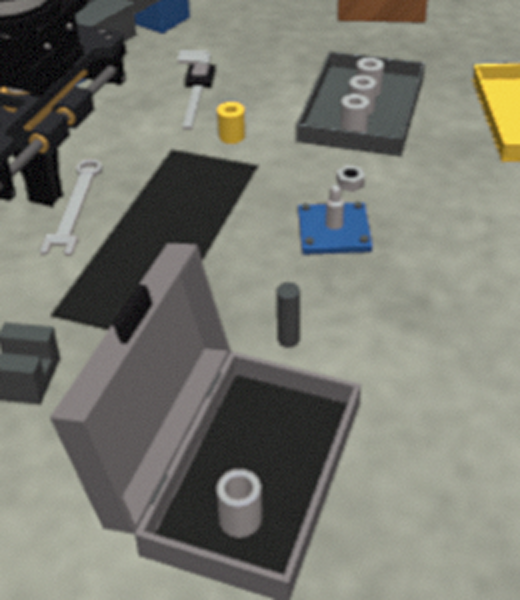

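```bash
python3 -m inch '[[[0,0,12],[0,0,0]],[[0,0,12],[0,0,0]],[[0,0,12],[0,0,0]],[[0,0,12],[0,0,0]],[[0,0,12],[0,0,0]],[[0,0,12],[0,0,0]],[[0,0,12],[0,0,0]],[[0,0,12],[0,0,0]],[[0,0,4],[0,0,0]],[[0,0,0],[0,0,0]]]'
python3 -m inch '[[[5,0,0],[0,0,0]],[[5,0,0],[0,0,0]],[[5,0,0],[0,0,0]],[[5,0,0],[0,0,0]],[[5,0,0],[0,0,0]],[[5,0,0],[0,0,0]],[[5,0,0],[0,0,0]],[[5,0,0],[0,0,0]],[[5,0,0],[0,0,0]],[[5,0,0],[0,0,0]]]'
python3 -m inch '[[[3.5,0,-0.7],[0,0,0]],[[3.5,0,-0.7],[0,0,0]],[[3.5,0,-0.7],[0,0,0]],[[3.5,0,-0.7],[0,0,0]],[[3.5,0,-0.7],[0,0,0]],[[3.5,0,-0.7],[0,0,0]],[[3.5,0,-0.7],[0,0,0]],[[3.5,0,-0.7],[0,0,0]],[[3.5,0,-0.7],[0,0,0]],[[3.5,0,-0.7],[0,0,0]]]'
python3 -c "
from h import *
hin()"
```

```text
time: 80.45
position: [0.6188, 0.2575, 0.1501]
tool_rot: [-0.137, -3.137, 0.001]
ft_force: [0.2, -0.0, 0.3]
grip_width: 0.0
time: 81.45
position: [0.5689, 0.2621, 0.151]
tool_rot: [0.137, 3.139, -0.0]
ft_force: [0.1, -0.2, 0.1]
grip_width: 0.006
time: 82.45
position: [0.534, 0.2652, 0.158]
tool_rot: [-0.137, -3.138, 0.0]
ft_force: [2.9, -1.0, 1.6]
grip_width: 0.006
s,l,z mm [ 41.1 -32.3 158. ] [ 2.9 -1.   1.6]
```

```bash
python3 -m inch '[[[6.2,0,-0.6],[0,0,0]],[[6.2,0,-0.6],[0,0,0]],[[6.2,0,-0.6],[0,0,0]],[[6.2,0,-0.6],[0,0,0]],[[6.2,0,-0.6],[0,0,0]],[[5.9,0,0.8],[0,0,0]],[[5.9,0,0.8],[0,0,0]],[[5.9,0,0.8],[0,0,0]],[[5.9,0,0.8],[0,0,0]],[[5.9,0,0.8],[0,0,0]]]'
python3 -c "
from h import *
hin()"
python3 -m inch '[[[5.5,0,2.2],[0,0,0]],[[5.5,0,2.2],[0,0,0]],[[5.5,0,2.2],[0,0,0]],[[5.5,0,2.2],[0,0,0]],[[5.5,0,2.2],[0,0,0]],[[4.8,0,3.6],[0,0,0]],[[4.8,0,3.6],[0,0,0]],[[4.8,0,3.6],[0,0,0]],[[4.8,0,3.6],[0,0,0]],[[4.8,0,3.6],[0,0,0]]]'
python3 -c "
from h import *
hin()"
python3 -m inch '[[[3.6,0,4.7],[0,0,0]],[[3.6,0,4.7],[0,0,0]],[[3.6,0,4.7],[0,0,0]],[[3.6,0,4.7],[0,0,0]],[[3.6,0,4.7],[0,0,0]],[[2.3,0,5],[0,0,0]],[[2.3,0,5],[0,0,0]],[[2.3,0,5],[0,0,0]],[[2.3,0,5],[0,0,0]],[[2.3,0,4],[0,0,0]]]'
python3 -c "
from h import *
hin();d=shot('side','s22',(190,200,400,420),3)"
```

```text
time: 83.45
position: [0.4734, 0.2704, 0.1566]
tool_rot: [-0.137, -3.138, 0.001]
ft_force: [2.1, -1.1, 0.3]
grip_width: 0.005
s,l,z mm [-19.7 -30.9 156.6] [ 2.1 -1.1  0.3]
time: 84.45
position: [0.4226, 0.275, 0.1276]
tool_rot: [0.137, 3.138, 0.0]
ft_force: [1.3, -1.1, 0.7]
grip_width: 0.011
s,l,z mm [-70.7 -29.5 127.6] [ 1.3 -1.1  0.7]
time: 85.45
position: [0.3935, 0.2775, 0.0801]
tool_rot: [0.138, 3.138, 0.0]
ft_force: [0.1, -0.1, 0.5]
grip_width: 0.007
s,l,z mm [-99.9 -28.8  80.1] [ 0.1 -0.1  0.5]
```

View pics/s22.png

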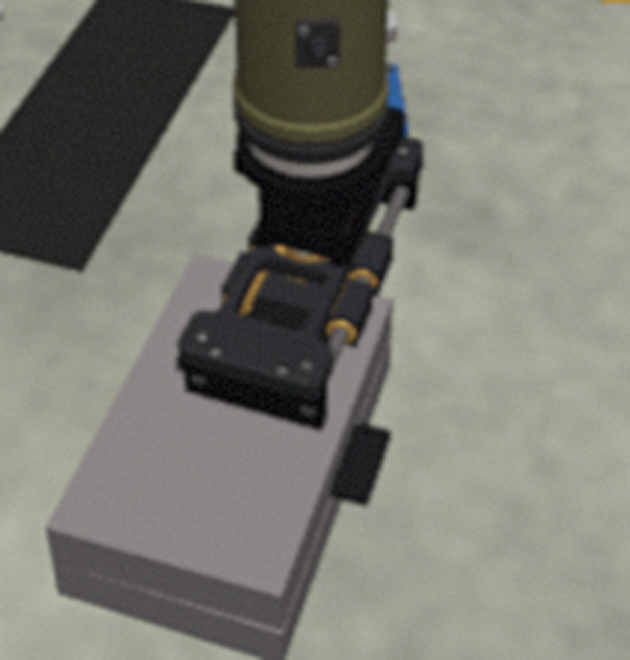

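```bash
python3 -m inch '[[[0,0,0.5],[0,0,0]],[[0,0,0.5],[0,0,0]],[[0,0,0.5],[0,0,0]],[[0,0,0.5],[0,0,0]],[[0,0,0],[0,0,0]],[[0,0,0],[0,0,0]],[[0,0,0],[0,0,0]],[[0,0,0],[0,0,0]],[[0,0,0],[0,0,0]],[[0,0,0],[0,0,0]]]'
python3 -m inch '[[[0,0,0.5],[0,0,0]],[[0,0,0.5],[0,0,0]],[[0,0,0.5],[0,0,0]],[[0,0,0],[0,0,0]],[[0,0,0],[0,0,0]],[[0,0,0],[0,0,0]],[[0,0,0],[0,0,0]],[[0,0,0],[0,0,0]],[[0,0,0],[0,0,0]],[[0,0,0],[0,0,0]]]'
```

```text
time: 86.5
position: [0.3936, 0.2776, 0.0785]
tool_rot: [0.137, 3.138, 0.0]
ft_force: [-0.0, 0.7, 1.1]
grip_width: 0.004
time: 87.5
position: [0.3933, 0.2776, 0.0774]
tool_rot: [-0.137, -3.138, 0.001]
ft_force: [-1.7, -1.5, 5.9]
grip_width: 0.004
```

```bash
python3 -m inch '[[[0,0,0.5],[0,0,0]],[[0,0,0.5],[0,0,0]],[[0,0,0],[0,0,0]],[[0,0,0],[0,0,0]],[[0,0,0],[0,0,0]],[[0,0,0],[0,0,0]],[[0,0,0],[0,0,0]],[[0,0,0],[0,0,0]],[[0,0,0],[0,0,0]],[[0,0,0],[0,0,0]]]'
python3 -m inch '[[[0,0,-5],[0,0,0]],[[0,0,-15],[0,0,0]],[[0,0,-20],[0,0,0]],[[0,0,-20],[0,0,0]],[[0,0,-20],[0,0,0]],[[0,0,-20],[0,0,0]],[[0,0,-20],[0,0,0]],[[0,0,-20],[0,0,0]],[[0,0,-20],[0,0,0]],[[0,0,0],[0,0,0]]]'
python3 -m inch '[[[0,-30,0],[0,0,0]],[[0,-30,0],[0,0,0]],[[0,-30,0],[0,0,0]],[[0,-30,0],[0,0,0]],[[-3,-30,0],[0,0,0]],[[-3,-30,0],[0,0,0]],[[-3,-30,0],[0,0,0]],[[-3,-30,0],[0,0,0]],[[0,0,0],[0,0,0]],[[0,0,0],[0,0,0]]]'
python3 -c "
from h import *
hin(); a=shot('side','s23'); b=shot('top','t23')
i=np.vstack([cv2.resize(a['image'][150:420,60:420],(640,480)),cv2.resize(b['image'][130:300,100:460],(640,302))])[:,:,::-1]
cv2.imwrite('pics/fin.png',cv2.resize(i,(490,598)))
def corn(d,z,k): 
    th=-np.deg2rad(3.6); return
th=-np.deg2rad(3.6); ex=np.array([np.cos(th),np.sin(th)]); ey=np.array([-ex[1],ex[0]])
im=a['image'].copy()[200:420,190:400][:,:,::-1]; cv2.imwrite('pics/lid.png',cv2.resize(im,None,fx=2.7,fy=2.7,interpolation=cv2.INTER_CUBIC))
"
```

```text
time: 88.5
position: [0.3934, 0.2776, 0.0773]
tool_rot: [-0.137, -3.138, 0.003]
ft_force: [-5.4, -2.5, 15.5]
grip_width: 0.004
time: 89.5
position: [0.3948, 0.2787, 0.2388]
tool_rot: [0.137, 3.133, 0.001]
ft_force: [-0.1, 0.0, -0.5]
grip_width: 0.004
time: 90.5
position: [0.3841, 0.0376, 0.2355]
tool_rot: [-0.139, -3.138, -0.001]
ft_force: [0.4, 1.3, -0.3]
grip_width: 0.005
s,l,z mm [ -94.2 -268.9  235.5] [ 0.4  1.3 -0.3]
```

View pics/fin.png

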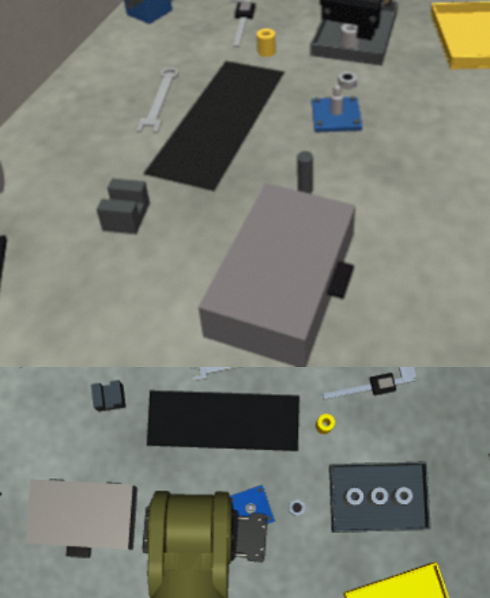

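Lid hard-seated: 15.5 N of reaction with no further travel at z 77.3 mm, which is the flush height. Three sleeves are in the tray, the bystanders are unmoved and the arm is clear.

```bash
python3 -c "
from h import *
print(close_job())"
```

```text
the job is handed in; nothing more can be done
None
```

The job is done and handed in at about 90 s of the 210 s allowed. Four sleeves were there (1, 2, 5 and 6), and I tried each on the gauge pin in that order.

- **Sorting:** sleeve 1 went fully home on the block and is in the case. Sleeves 2, 5 and 6 stopped on the step and stand upright in the tray.
- **Sleeve 6:** it was knocked about 5 cm aside while I was working at the tray. I found it again in the top camera image and carried on as normal.
- **Case:** I pushed the upper shell over from behind and pressed it down. The force rose to 15.5 N with no more travel at the flush height, so I take it to be seated. The last pictures show it closed.

**Last checks:** the final picture shows three sleeves in the tray. The yellow look-alikes and the caliper, wrench, V-block, nut and dowel are where they started, as far as the pictures show. The arm is clear of everything. The highest wrist force I saw at the end of a move was about 16 N.

**Loose points:**
- Sleeve 2 brushed the pin with about 3 N sideways while going on; I shifted the aim by 1 mm and sleeves 5 and 6 went on cleanly.
- For sleeves 5 and 6 I judged the fit by matching the side picture against those of sleeves 1 and 2, and I also looked at the picture for sleeve 6.
- I viewed two or three more pictures than the 14 planned.
- No check failed or disagreed with another.

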